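Load coated circuit boards into the curing box with a spatula

ROBOT

A 6-joint arm with a two-finger parallel gripper is mounted at the origin on the work surface. World frame = base frame: x ahead of the robot, y to its left, z up, the work surface at z = 0. Lengths are in m, angles in rad, forces in N, time in s.
With the tool pointing down it reaches from about 0.325 to 0.775 m from the base axis. Payload 5.5 kg.
Tool frame: the origin (TCP) lies at the very end of the fingers, on their centre line; the grasp point (between the pads) lies 19 mm behind it; z points along the fingers, y is the line along which they close (so a half turn about z gives the same grasp; the last joint's range is limited). The gripper opens to 85 mm and grips with 20 to 120 N. Pads are 22 mm wide; open, the fingers measure 114 mm over their backs; the gripper's body (76 mm by 85 mm) begins 54 mm behind the grasp point. The pads swing forward as they close: fully open they stand 13 mm farther back than shut.
Start: joints at [1.057, 0.091, 1.231, -0, 1.82, -0.057], TCP at [0.265, 0.538, 0.211] pointing down, gripper open.
Joint ranges: [-2.87, 2.87], [-0.86, 2.18], [0.17, 2.46], [-1.51, 4.65], [0.06, 2.69], [-2.65, 2.65]. Speed limits (rad/s): [2.57, 2.57, 3.01, 3.14, 3.14, 3.14].

INTERFACE

Orientations are given as a 3x3 rotation matrix whose columns are the frame's x, y, z axes.
In Python, from plant import sensors, grab_frame, camera_info, job gives the robot as it stands.
- The arm moves only by the tool jog_arm, never from a script. Its argument "motion" is a list of rows, each a list of 3 entries, a list of its own where there are three numbers: the closure, from -1 (fully open) to 1 (shut), then the shift along the tool's x, y, z scaled (see below), then the turn about the tool's z scaled (see below). In form: [[jaw, [x, y, z], yaw], ...]. A call has 1 to 10 rows; each row is the pose to reach, as a shift and turn from the pose commanded when the call began, along the tool's axes at that moment; what a row does not reach only later rows make up. The controller multiplies each number of a shift by 0.3 m and each number of a turn by pi/4 rad. A row lasts 1/10 s, in which the tool goes at most 50 mm and 8.59 degrees, less where a joint would pass 70% of its speed; a pose out of reach is approached as far as the arm can. A call with a number of a shift or a turn outside -1 to 1 is refused whole. A call with a gripper value outside its range is refused whole. The fingers move at their own pace and stop on an object; "newtons" is the grip in N (left out, the last holds). Time passes only in rows, so rows that repeat a pose let the fingers close. It gives the time, the measured TCP pose, the force, the opening and the grip force at its end, in the units of the state.
- sensors.sense(): the state, without advancing time (a new reading comes with each control period).
- grab_frame(name): name is "scene" or "top"; returns the picture (400x640x3 uint8, red, green, blue); there is no depth.
- camera_info(name): a dict with "fx", "fy", "cx", "cy" (pixels), "extrinsics" (4x4, takes a point from camera to world coordinates). Camera axes: x right, y up, looking along -z (the intrinsics and any distortion apply to the point x, -y, -z); pixel columns grow to the right and rows downward; lengths in m; the calibration is good to about 2 mm. A picture is of the moment at which its call begins. camera_info takes no time and is no camera call.
- job.finish_job(): hands the job in; it is judged then, once.
The state is a dict: "time": time; "joint_positions": joint angles; "joint_velocities": joint speeds; "joint_torque": joint torques, N m; "tool_pos": TCP position; "tool_rot": TCP orientation; "contact_force": force on the tool from outside, world axes, zero at the start; "ft_torque": the same for the moment, N m; "grip_width": opening from 0.0 (shut) to 1.0 (fully open); "grasp_force": force on a finger pad.
Only numpy, scipy, OpenCV 4.12 (cv2) and the standard library are available. Lean on these libraries where they do the work, as an engineer would, in place of code of your own. Each camera call takes 0.05 s, during which the arm holds its last target. There are 200 camera calls.

TASK

Freshly coated circuit boards are waiting on the blue drying rack. With the spatula, lever up the cover of the curing box by its orange lip until it stands fully open, slide the spatula under each board to carry all of them into the curing box, each lying flat in the middle of a bay of its own, then press the cover fully shut with the spatula and stand the spatula back upright on its black mat. Touch the boards, the box and its cover with the spatula only, never with the gripper or arm, and leave the spool, jar and parts bin where they are.

Things in the scene. Friction and masses are not known exactly. Their poses are not given: they have to be found in the camera images.
- spatula: Loose 130 g spatula with a flat underside, standing on it. Origin: underside, middle of its 135 mm length; x to the blade tip, z up. Steel blade x -12.5 to +67.5 mm, 30 mm wide, 2.5 mm thick. Neck 16 mm wide, 4 mm thick. Foot 30 x 30 x 5 mm at x = -52.5 mm, and on it a red upright handle 24 (x) x 18 (y) mm, its top 100 mm above the underside and 80 mm behind the blade's middle.
- spatula_grip (a point): Point on the handle's axis to grip from above (closing on the 18 mm width, along the spatula's y): 80 mm above the underside, 20 mm below the handle's top.
- spatula_tip (a point): Middle of the blade's front edge, on its upper face (2.5 mm above the underside). Axes as the spatula's.
- mat: Black rubber mat fixed to the bench, 180 (x) x 90 (y) x 3 mm; origin under its centre. The spatula starts on it and belongs on it.
- rack: Blue drying rack fixed to the bench; origin under its centre on the bench; front is its own -x, towards the robot. Floor 80 x 222 mm, 10 mm high; aluminium ribs 64 mm long (x), tops 28 mm above the bench. Three bays at y = -68, 0, +68 mm: each a gap 38 mm wide and 18 mm deep between ribs, open at front and back, where the blade can slide under a board.
- board0: Circuit board (2 or 3 of the three are present), green, 64 (x) x 54 (y) x 3 mm with parts up to 11 mm high on top, 45 g. Origin at the centre of its underside, z up. Starts lying on the rib tops of one rack bay, near its centre, bridging the 38 mm gap.
- board1: Circuit board (2 or 3 of the three are present), green, 64 (x) x 54 (y) x 3 mm with parts up to 11 mm high on top, 45 g. Origin at the centre of its underside, z up. Starts lying on the rib tops of one rack bay, near its centre, bridging the 38 mm gap.
- board2: Circuit board (2 or 3 of the three are present), green, 64 (x) x 54 (y) x 3 mm with parts up to 11 mm high on top, 45 g. Origin at the centre of its underside, z up. Starts lying on the rib tops of one rack bay, near its centre, bridging the 38 mm gap.
- curing_box: Beige box fixed to the bench, 222 mm wide (y). Origin on the bench under the middle of its bays; open front is its own -x, towards the robot. Floor 10 mm high, x -65 to +80 mm; ribs x -32 to +32 mm, tops 28 mm above the bench; three bays 68 mm apart with 38 mm gaps, as on the rack. Inside faces of the side walls at y = +-106 mm; side and back walls 46 mm high.
- bay0 (a point): Centre of curing-box bay 0 at rib-top height (28 mm above the bench), where the underside centre of a board comes to lie; axes as the curing box's. Bay 0 is at the box's y = -68 mm, bay 1 at 0, bay 2 at +68 mm.
- bay1 (a point): Centre of curing-box bay 1 at rib-top height (28 mm above the bench), where the underside centre of a board comes to lie; axes as the curing box's. Bay 0 is at the box's y = -68 mm, bay 1 at 0, bay 2 at +68 mm.
- bay2 (a point): Centre of curing-box bay 2 at rib-top height (28 mm above the bench), where the underside centre of a board comes to lie; axes as the curing box's. Bay 0 is at the box's y = -68 mm, bay 1 at 0, bay 2 at +68 mm.
- cover (a joint): Cover hinge angle: 0 shut, 1.3 rad fully open (stop). A friction hinge: the cover stays at any angle; it takes about 0.2 N m at most to raise it and less to press it down. Follow its arc while moving it: pressed straight down when open, it may jam. May start slightly ajar (up to 0.1).
- cover_hinge (a point): Middle of the hinge axis (along the box's y) at the back of the box: at its x = +70 mm, 50 mm above the bench. The flat cover runs 143 mm forwards from it; shut, its top is 53 mm above the bench, and a skirt hangs from its front edge down to the lip. Its top can be pressed down with the blade's underside.
- cover_lip (a point): Middle of the underside of the orange lip at the foot of the cover's skirt: 226 mm wide, 19 mm deep front to back, 4 mm thick. Shut: 147.5 mm in front of the hinge and 28 mm below it, 22 mm above the bench. Swings up with the cover. Free space under it down to the bench, to 12 mm behind this point.
- spool: Blue spool of 56 mm diameter, 40 mm high, loose bystander; origin under its centre.
- jar: Amber jar of 44 mm diameter, 75 mm high, loose bystander; origin under its centre.
- parts_bin: Small blue open bin 100 x 70 x 40 mm, loose bystander; origin under its centre.
Not all that is in view belongs to the job. What is meant by the spatula is not yellow, and is the larger of those in its own colour. What is shaped like the board0 but brown or white is not meant.

How it is judged:
By the outcome, as a careful person would: the job done as asked, in the order asked, and still so for the second after the job is handed in, with the robot touching nothing.
Of board0, board1, board2 only 2 to 3 are there at a start; the rules pass over those that are not, and their reading is None.
At some moment in a run one of spatula may be knocked a few centimetres aside while the robot is not near it.
It also fails if it takes over 210 s, if anything falls off the work surface, if the arm or the gripper's body presses on something with over 40 N, if the wrist force passes 120 N, or if a joint passes its speed limit or range.

## Working session

There is one attempt and no reset: what is moved stays moved. The work goes in short steps, Python scripts to look and compute and a tool call to move; the robot and the scene stay as the last step left them, time stands still between calls to the robot, and variables do not carry over. Pictures are saved under pics/ and viewed, at most 14 in all, crops included, and the job is handed in when it is done.

Besides the shell and the picture viewer there is one more tool, called after ">>>" as name(argument=value, ...) on one line, values as JSON. jog_arm: Moves the arm, as the interface text tells. Shifts and turns lie within -1 to 1; 1 stands for 0.3 m of shift or pi/4 rad of turn. Its arguments: {"type":"object","properties":{"motion":{"type":"array","items":{"type":"array"}},"newtons":{"type":"number"}},"required":["motion"]}

```bash
ls; mkdir -p pics; python3 - <<'E'
from plant import sensors, grab_frame, camera_info
import cv2,numpy as np
for n in("scene","top"):
    im=grab_frame(n); cv2.imwrite(f"pics/{n}0.png",im[:,:,::-1]); c=camera_info(n); print(n,{k:(np.round(v,3).tolist() if not isinstance(v,str) else v) for k,v in c.items()})
s=sensors.sense(); print({k:np.round(v,3).tolist() for k,v in s.items()})
E
```

```text
pics
scene {'fx': 443.678, 'fy': 443.678, 'cx': 316.824, 'cy': 203.199, 'extrinsics': [[0.86, -0.366, 0.356, 1.105], [0.511, 0.623, -0.593, -0.907], [-0.004, 0.692, 0.722, 1.178], [0.0, 0.0, 0.0, 1.0]]}
top {'fx': 441.186, 'fy': 441.186, 'cx': 311.196, 'cy': 197.824, 'extrinsics': [[0.0, 0.982, -0.187, 0.253], [-1.0, -0.002, -0.012, -0.023], [-0.013, 0.187, 0.982, 1.733], [0.0, 0.0, 0.0, 1.0]]}
{'time': 0.1, 'joint_positions': [1.057, 0.092, 1.232, 0.0, 1.82, -0.057], 'joint_velocities': [-0.001, -0.001, -0.004, 0.001, -0.0, 0.0], 'joint_torque': [0.002, -46.022, -41.922, -0.0, 0.011, -0.0], 'tool_pos': [0.265, 0.538, 0.21], 'tool_rot': [[-0.897, 0.441, -0.001], [0.441, 0.897, -0.002], [0.0, -0.002, -1.0]], 'contact_force': [0.714, -0.662, -0.54], 'ft_torque': [-0.007, -0.013, -0.017], 'grasp_force': 0.0, 'grip_width': 0.999}
```

View pics/scene0.png

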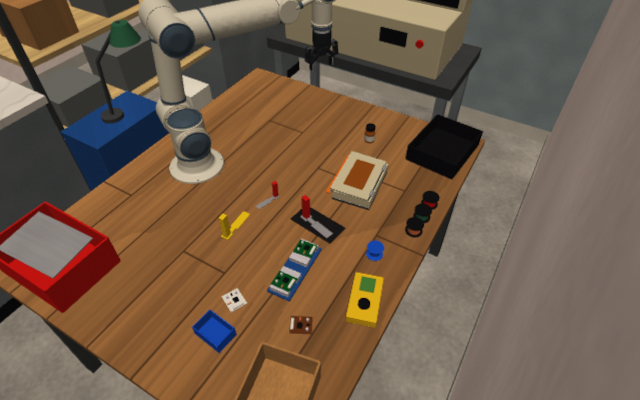

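View pics/top0.png

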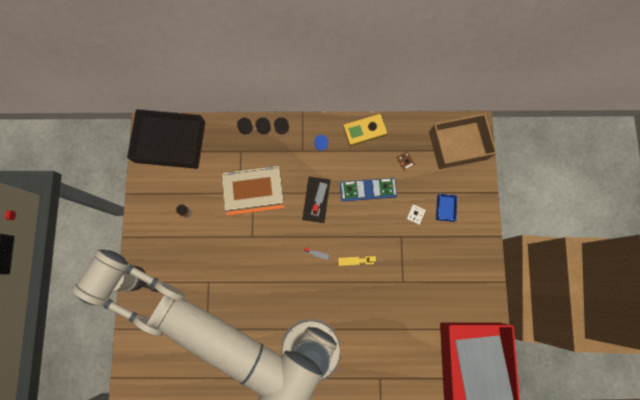

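Top view candidates for the spatula are the red one on the black mat at (317,205), a smaller red one at (315,254) and a yellow one at (357,261). I choose the larger red one on the mat. The green boards are at (352,190) and (387,187). The white (416,214) and brown (405,160) ones are decoys. The box is at (253,190) with its orange lip facing the robot.

```bash
cat > h.py <<'E'
import numpy as np, cv2
from plant import sensors, grab_frame, camera_info
CI={n:camera_info(n) for n in("scene","top")}
def ray(n,uv):
    c=CI[n];E=np.array(c["extrinsics"]);uv=np.atleast_2d(uv).astype(float)
    d=np.c_[(uv[:,0]-c["cx"])/c["fx"],-(uv[:,1]-c["cy"])/c["fy"],-np.ones(len(uv))]
    return E[:3,3],d@E[:3,:3].T
def plane(n,uv,z):
    o,d=ray(n,uv); return o+d*((z-o[2])/d[:,2])[:,None]
def proj(n,P):
    c=CI[n];E=np.array(c["extrinsics"]);p=(np.atleast_2d(P)-E[:3,3])@E[:3,:3]
    return np.c_[c["cx"]+c["fx"]*p[:,0]/-p[:,2],c["cy"]-c["fy"]*p[:,1]/-p[:,2]]
def tri(uvs,uvt):
    A=np.zeros((3,3));b=np.zeros(3)
    for n,uv in(("scene",uvs),("top",uvt)):
        o,d=ray(n,uv);d=d[0]/np.linalg.norm(d[0]);M=np.eye(3)-np.outer(d,d);A+=M;b+=M@o
    return np.linalg.solve(A,b)
def mean(n,k=4): return np.mean([grab_frame(n).astype(float) for _ in range(k)],0).astype(np.uint8)
def mask(im,h0,h1,s=100,v=40):
    hsv=cv2.cvtColor(im,cv2.COLOR_RGB2HSV);H=hsv[...,0].astype(int)
    ok=(H>=h0)&(H<=h1) if h0<=h1 else (H>=h0)|(H<=h1)
    return (ok&(hsv[...,1]>=s)&(hsv[...,2]>=v)).astype(np.uint8)
def blobs(m,roi,amin=4):
    x0,y0,x1,y1=roi;w=np.zeros_like(m);w[y0:y1,x0:x1]=m[y0:y1,x0:x1]
    n,l,st,ce=cv2.connectedComponentsWithStats(w)
    return [(st[i,4],ce[i].round(2).tolist(),st[i,:4].tolist()) for i in range(1,n) if st[i,4]>=amin]
def crop(n,roi,k,fn,im=None):
    im=grab_frame(n) if im is None else im
    x0,y0,x1,y1=roi;c=cv2.resize(im[y0:y1,x0:x1],None,fx=k,fy=k,interpolation=cv2.INTER_CUBIC);cv2.imwrite(fn,c[:,:,::-1])
E
python3 - <<'E'
from h import *
crop("top",(215,155,415,230),4,"pics/t1.png"); crop("scene",(255,140,395,305),3.6,"pics/s1.png")
t=grab_frame("top");s=grab_frame("scene")
for nm,a in dict(red=(172,6,150,60),orange=(5,20,170,120),blue=(105,125,120,30),green=(45,85,60,20)).items():
    print(nm,"top",blobs(mask(t,*a),(140,110,460,270)));print(nm,"scene",blobs(mask(s,*a),(180,110,420,350)))
E
```

```text
red top [(np.int32(38), [314.84, 208.03], [312, 204, 6, 9]), (np.int32(16), [306.19, 249.31], [304, 248, 5, 4])]
red scene [(np.int32(75), [274.67, 188.47], [272, 181, 6, 16]), (np.int32(164), [305.48, 206.37], [302, 195, 8, 24])]
orange top [(np.int32(520), [251.89, 188.17], [234, 179, 37, 20]), (np.int32(199), [254.82, 209.53], [227, 205, 57, 10])]
orange scene [(np.int32(97), [335.44, 175.4], [325, 154, 24, 40]), (np.int32(508), [358.87, 174.0], [344, 160, 30, 29]), (np.int32(21), [273.1, 184.76], [271, 180, 7, 14]), (np.int32(6), [278.0, 190.5], [278, 188, 1, 6]), (np.int32(25), [303.36, 199.08], [301, 194, 9, 15]), (np.int32(76), [235.33, 225.08], [220, 211, 31, 30]), (np.int32(8), [225.12, 214.25], [222, 213, 6, 5]), (np.int32(10), [219.2, 222.5], [218, 218, 3, 10]), (np.int32(5), [227.6, 219.8], [227, 219, 2, 3]), (np.int32(14), [414.29, 232.21], [412, 231, 7, 3]), (np.int32(79), [375.59, 289.58], [355, 271, 30, 52]), (np.int32(11), [299.64, 318.0], [299, 316, 3, 5]), (np.int32(6), [350.5, 322.33], [348, 322, 6, 2]), (np.int32(15), [361.27, 324.73], [356, 323, 12, 4]), (np.int
[... 206 characters left out ...]
5, 20, 26]), (np.int32(22), [385.45, 196.32], [377, 196, 19, 2]), (np.int32(17), [351.88, 198.65], [346, 198, 11, 2])]
blue scene [(np.int32(285), [374.57, 250.33], [366, 241, 18, 20]), (np.int32(383), [296.85, 273.82], [268, 248, 53, 53]), (np.int32(1012), [214.08, 330.25], [192, 310, 44, 40])]
green top [(np.int32(86), [355.43, 131.22], [350, 127, 12, 10]), (np.int32(146), [385.58, 187.56], [379, 179, 14, 17]), (np.int32(151), [350.19, 190.34], [343, 182, 15, 17])]
green scene [(np.int32(17), [417.35, 215.71], [415, 214, 5, 5]), (np.int32(174), [303.94, 248.17], [294, 240, 23, 18]), (np.int32(219), [283.1, 280.62], [271, 271, 26, 21]), (np.int32(170), [367.34, 283.99], [360, 277, 15, 15])]
```

View pics/t1.png

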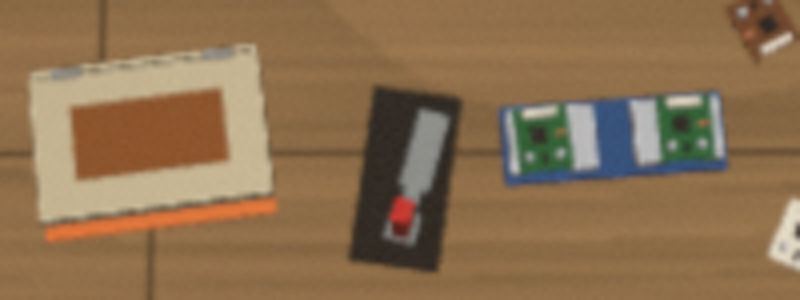

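View pics/s1.png

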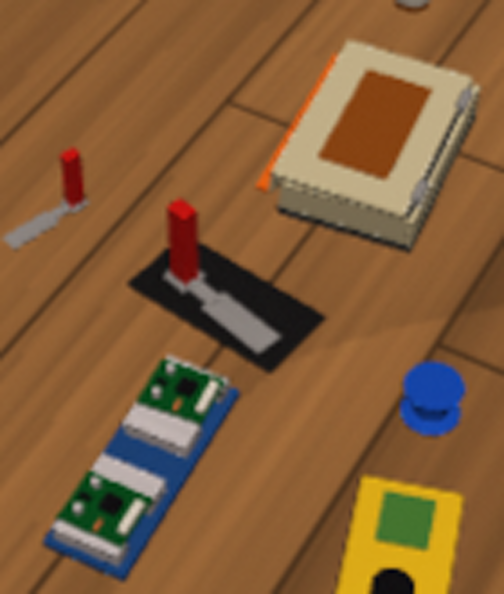

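The close crops confirm it: the big red-handled spatula stands on the mat with its blade pointing away from the robot. Two green boards lie in the two outer rack bays, and the cover is shut or nearly so.

```bash
cat >> h.py <<'E'
K=6
def up(n,roi,k=6):
    x0,y0,x1,y1=roi; return cv2.resize(mean(n,k)[y0:y1,x0:x1],None,fx=K,fy=K,interpolation=cv2.INTER_CUBIC)
def tofull(p,roi): return (np.asarray(p,float)+.5)/K-.5+np.array(roi[:2])
def hullpts(m,amin=60):
    n,l,st,_=cv2.connectedComponentsWithStats(m)
    ys,xs=np.nonzero(np.isin(l,[i for i in range(1,n) if st[i,4]>=amin])); return cv2.convexHull(np.c_[xs,ys].astype(np.int32))[:,0]
def wrect(P):
    "min-area rect of world xy points (m): centre mm, size mm, yaw deg of the short axis nearest +x"
    (c,(w,h),a)=cv2.minAreaRect((P[:,:2]*1000).astype(np.float32))
    if w>h: w,h,a=h,w,a+90
    a=(a+90)%180-90; return np.round(c,1),round(w,1),round(h,1),round(a,2)
E
cat > look.py <<'E'
from h import *
def run(n,nm,roi,fn,z,im=None):
    im=up(n,roi) if im is None else im; P=plane(n,tofull(hullpts(fn(im)),roi),z); r=wrect(P); print(nm,n,*r); return r
blue=lambda i:mask(i,105,125,110,40); dark=lambda i:(i.max(2)<75).astype(np.uint8)
org=lambda i:mask(i,5,18,175,160)
grn=lambda i:mask(i,50,85,90,20); beige=lambda i:((i.min(2)>110)).astype(np.uint8)
if __name__=="__main__":
    for n,R in (("top",dict(mat=(298,172,336,226),rack=(332,172,405,206),lip=(222,198,290,218),b2=(334,176,366,206),b0=(370,174,400,206),cov=(218,160,290,218))),
            ("scene",dict(mat=(284,198,350,248),rack=(262,232,330,304),lip=(322,150,352,200),b2=(288,232,324,264),b0=(266,262,304,300),cov=(326,145,395,212)))):
        run(n,"mat",R["mat"],dark,.003);run(n,"rack",R["rack"],blue,.010);run(n,"lip",R["lip"],org,.026)
        run(n,"board2",R["b2"],grn,.031);run(n,"board0",R["b0"],grn,.031);run(n,"cover",R["cov"],beige,.053)
E
python3 look.py
```

```text
mat top [577.3 -20.2] 88.2 176.5 81.55
rack top [ 615.9 -227. ] 73.5 213.9 4.19
lip top [532.  219.6] 13.3 224.1 7.4
board2 top [ 609.3 -155.8] 46.7 59.7 -83.0
board0 top [ 619.8 -296.2] 47.3 60.9 -86.33
cover top [614.5 229.5] 152.2 229.6 7.47
mat scene [589.5  -6.1] 217.3 223.4 -49.62
rack scene [ 616.9 -232.1] 79.1 222.3 4.05
lip scene [520.4 221.4] 15.4 233.9 9.55
board2 scene [ 610.3 -159. ] 53.4 62.6 -83.24
board0 scene [ 621.1 -299.2] 53.5 63.7 -86.81
cover scene [613.9 225.9] 156.6 237.6 7.39
```

```bash
python3 - <<'E'
from look import *
for n,roi in (("top",(303,176,333,220)),("scene",(296,190,338,244))):
    im=up(n,roi,8); hsv=cv2.cvtColor(im,cv2.COLOR_RGB2HSV)
    red=mask(im,170,8,140,60); V=hsv[...,2][red>0]; print(n,np.percentile(V,[5,25,50,75,95]))
    th=cv2.threshold(V.reshape(-1,1),0,255,cv2.THRESH_OTSU)[0]
    b=(red&(hsv[...,2]>th)).astype(np.uint8); m=cv2.moments(b,True); uv=tofull([m['m10']/m['m00'],m['m01']/m['m00']],roi)
    print("bright",th,uv,m['m00']/36,plane(n,uv,.103).round(4))
    print(wrect(plane(n,tofull(hullpts(red),roi),.103)))
    g=((hsv[...,1]<70)&(hsv[...,2]>85)).astype(np.uint8); P=plane(n,tofull(hullpts(g),roi),.005); print("grey",*wrect(P))
    nn,l,st,ce=cv2.connectedComponentsWithStats(g)
    for i in range(1,nn):
        if st[i,4]>300: ys,xs=np.nonzero(l==i); print("  comp",st[i,4]/36,*wrect(plane(n,tofull(np.c_[xs,ys],roi),.0055)))
    crop(n,(0,0,im.shape[1],im.shape[0]),1,f"pics/sp_{n}.png",im)
E
python3 - <<'E'
import cv2,numpy as np
a=cv2.imread('pics/sp_top.png');b=cv2.imread('pics/sp_scene.png')
h=max(a.shape[0],b.shape[0]);f=lambda i:cv2.copyMakeBorder(i,0,h-i.shape[0],0,0,0)
cv2.imwrite('pics/sp.png',np.hstack([f(a),f(b)]))
E
```

```text
top [ 87. 121. 166. 191. 199.]
bright 145.0 [315.12095089 207.2648032 ] 26.583333333333332 [[ 0.5276 -0.0175  0.103 ]]
(array([523.4, -15.5]), 22.1, 35.1, 74.53)
grey [579.2 -31.7] 33.5 137.4 74.23
  comp 176.30555555555554 [597.9 -37. ] 33.5 98.4 74.17
  comp 27.75 [529.5 -17.6] 33.2 34.2 74.23
scene [ 90. 106. 109. 115. 192.]
bright 142.0 [304.9894867  197.44542362] 29.944444444444443 [[ 0.5269 -0.0212  0.103 ]]
(array([549.5, -54.4]), 28.9, 108.2, 33.56)
grey [587.1 -49.4] 108.5 131.0 32.45
  comp 201.55555555555554 [576.9 -34.2] 31.8 137.1 73.55
  comp 23.833333333333332 [ 588.7 -113.3] 20.9 42.3 -59.49
```

View pics/sp.png

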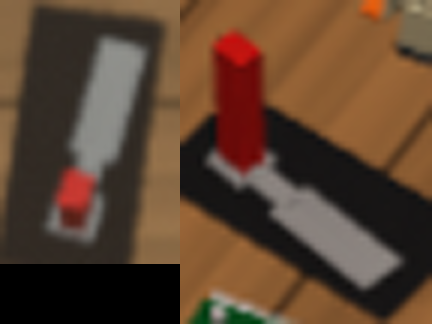

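The pictures agree: the handle axis is at about (0.527,-0.019), yaw about -16°, standing on the mat. The next step is a converter from world targets to jog units.

```bash
cat > mv.py <<'E'
from h import *
def st():
    s=sensors.sense(); return np.array(s["tool_pos"]),np.array(s["tool_rot"]),s
def rel(wps):
    "wps: (TCP x,y,z, psi deg = direction of -toolx) -> jog rows from the present pose"
    p,R,s=st(); psi0=np.degrees(np.arctan2(-R[1,0],-R[0,0]))
    c,q=np.cos(np.radians(psi0)),np.sin(np.radians(psi0)); Rl=np.array([[-c,-q,0],[-q,c,0],[0,0,-1]]).T
    Rl=np.c_[[-c,-q,0],[-q,c,0],[0,0,-1]]
    print("t %.2f"%s["time"],"tcp",p.round(4),"psi %.2f"%psi0,"F",np.round(s["contact_force"],1),"grip",round(s["grip_width"],3),round(s["grasp_force"],1),"q",np.round(s["joint_positions"],2))
    for w in wps: print((Rl.T@(np.array(w[:3])-p)/.3).round(4).tolist(),round(-((w[3]-psi0+180)%360-180)/45,4))
E
python3 -c "
from mv import *
rel([(.396,.26,.2,-16),(.5273,-.019,.2,-16),(.5273,-.019,.064,-16)])"
```

```text
t 4.70 tcp [0.2646 0.5385 0.2108] psi -26.17 F [ 0.1 -0.9 -1.1] grip 1.0 0.0 q [ 1.06  0.09  1.23  0.    1.82 -0.06]
[-0.8024, -0.6401, 0.0359] -0.2261
[-1.6054, -1.2817, 0.0359] -0.2261
[-1.6054, -1.2817, 0.4893] -0.2261
```

>>> jog_arm(motion=[[-1,[-0.2,-0.16,0.01],-0.05],[-1,[-0.32,-0.256,0.02],-0.1],[-1,[-0.44,-0.35,0.02],-0.15],[-1,[-0.56,-0.45,0.03],-0.2],[-1,[-0.68,-0.54,0.036],-0.226],[-1,[-0.8,-0.64,0.036],-0.226],[-1,[-0.8,-0.64,0.036],-0.226],[-1,[-0.8,-0.64,0.036],-0.226]], newtons=80)

```text
time: 5.5
tool_pos: [0.396, 0.2592, 0.2003]
tool_rot: [[-0.96, 0.279, 0.001], [0.279, 0.96, 0.0], [-0.0, 0.001, -1.0]]
contact_force: [0.1, 0.0, 1.1]
grip_width: 0.999
grasp_force: 0.0
```

```bash
python3 -c "
from mv import *
rel([(.5273,-.019,.2,-16),(.5273,-.019,.064,-16)])"
```

```text
t 5.50 tcp [0.396  0.2592 0.2003] psi -16.20 F [0.1 0.  1.1] grip 0.999 0.0 q [ 0.51 -0.25  1.58  0.    1.82 -0.78]
[-0.679, -0.7684, 0.0009] -0.0044
[-0.679, -0.7684, 0.4542] -0.0044
```

>>> jog_arm(motion=[[-1,[-0.1,-0.11,0],0],[-1,[-0.2,-0.23,0],0],[-1,[-0.3,-0.34,0],0],[-1,[-0.4,-0.45,0],0],[-1,[-0.5,-0.565,0],0],[-1,[-0.6,-0.68,0],0],[-1,[-0.679,-0.768,0],0],[-1,[-0.679,-0.768,0],0],[-1,[-0.679,-0.768,0],0]])

```text
time: 6.4
tool_pos: [0.5279, -0.0161, 0.1996]
tool_rot: [[-0.961, 0.275, -0.001], [0.275, 0.961, 0.001], [0.001, 0.001, -1.0]]
contact_force: [-0.9, 1.1, -0.1]
grip_width: 0.997
grasp_force: 0.0
```

```bash
python3 -c "
from mv import *
from look import *
roi=(296,190,338,244);im=up('scene',roi,4);hsv=cv2.cvtColor(im,cv2.COLOR_RGB2HSV)
red=mask(im,170,8,140,60);b=(red&(hsv[...,2]>142)).astype(np.uint8);m=cv2.moments(b,True);uv=tofull([m['m10']/m['m00'],m['m01']/m['m00']],roi);print(uv,plane('scene',uv,.103))
rel([(.5273,-.019,.2,-16),(.5273,-.019,.064,-16)])"
```

```text
[305.01090994 197.45380687] [[ 0.52700894 -0.02115279  0.103     ]]
t 6.60 tcp [ 0.5275 -0.0156  0.2002] psi -15.86 F [-0.3 -0.4  0.8] grip 1.002 0.0 q [-0.09 -0.11  1.45  0.    1.8  -1.39]
[-0.0024, -0.0113, 0.0008] 0.0032
[-0.0024, -0.0113, 0.4541] 0.0032
```

>>> jog_arm(motion=[[-1,[-0.002,-0.011,0.1],0],[-1,[-0.002,-0.011,0.2],0],[-1,[-0.002,-0.011,0.3],0],[-1,[-0.002,-0.011,0.4],0],[-1,[-0.002,-0.011,0.454],0],[-1,[-0.002,-0.011,0.454],0],[1,[-0.002,-0.011,0.454],0],[1,[-0.002,-0.011,0.454],0],[1,[-0.002,-0.011,0.454],0],[1,[-0.002,-0.011,0.454],0]])

```text
time: 7.6
tool_pos: [0.528, -0.0207, 0.0651]
tool_rot: [[-0.961, 0.276, 0.002], [0.276, 0.961, -0.0], [-0.002, 0.0, -1.0]]
contact_force: [-0.3, -0.6, 0.1]
grip_width: 0.327
grasp_force: 0.0
```

>>> jog_arm(motion=[[1,[0,0,0],0],[1,[0,0,0],0],[1,[0,0,0],0],[1,[0,0,0],0]])

```text
time: 8.0
tool_pos: [0.5279, -0.0205, 0.0649]
tool_rot: [[-0.961, 0.276, 0.002], [0.276, 0.961, 0.0], [-0.002, 0.001, -1.0]]
contact_force: [-0.5, 1.2, 6.0]
grip_width: 0.185
grasp_force: 80.2
```

```bash
python3 -c "
from mv import *
rel([(.5273,-.019,.064,-16)])"
```

```text
t 8.00 tcp [ 0.5279 -0.0205  0.0649] psi -16.00 F [-0.5  1.2  6. ] grip 0.185 80.2 q [-0.1  -0.08  1.66  0.    1.56 -1.4 ]
[0.0032, 0.0042, 0.0029] -0.0
```

```bash
python3 -c "
from mv import *
rel([(.5279,-.0205,.145,-16),(.447,.088,.145,-4),(.3664,.1955,.145,7.4),(.3664,.1955,.072,7.4)])"
```

```text
t 8.00 tcp [ 0.5279 -0.0205  0.0649] psi -16.00 F [-0.5  1.2  6. ] grip 0.185 80.2 q [-0.1  -0.08  1.66  0.    1.56 -1.4 ]
[-0.0001, -0.0, -0.2671] -0.0
[0.3588, 0.2733, -0.2671] -0.2667
[0.7158, 0.5437, -0.2671] -0.52
[0.7158, 0.5437, -0.0238] -0.52
```

>>> jog_arm(motion=[[1,[0,0,-0.09],0],[1,[0,0,-0.18],0],[1,[0,0,-0.267],0],[1,[0.12,0.09,-0.267],-0.087],[1,[0.24,0.18,-0.267],-0.174],[1,[0.36,0.273,-0.267],-0.26],[1,[0.48,0.365,-0.267],-0.35],[1,[0.6,0.456,-0.267],-0.436],[1,[0.716,0.544,-0.267],-0.52],[1,[0.716,0.544,-0.2],-0.52]])

```text
time: 9.0
tool_pos: [0.3643, 0.1994, 0.1259]
tool_rot: [[-0.991, -0.137, 0.003], [-0.137, 0.991, 0.003], [-0.004, 0.003, -1.0]]
contact_force: [1.4, -0.1, -1.7]
grip_width: 0.192
grasp_force: 79.4
```

>>> jog_arm(motion=[[1,[0,0,0.07],0],[1,[0,0,0.13],0],[1,[0,0,0.175],0],[1,[0,0,0.175],0]])

```text
time: 9.4
tool_pos: [0.3645, 0.1947, 0.0686]
tool_rot: [[-0.992, -0.129, -0.004], [-0.129, 0.992, -0.002], [0.004, -0.001, -1.0]]
contact_force: [-1.3, -0.3, -1.6]
grip_width: 0.19
grasp_force: 79.4
```

```bash
python3 -c "
from mv import *
crop('top',(215,155,320,245),5,'pics/t2.png');crop('scene',(250,130,400,230),5,'pics/s2.png')
rel([(.3664,.1955,.072,7.4)])"
```

```text
t 9.50 tcp [0.3659 0.1953 0.0714] psi 7.38 F [ 0.   0.4 -0.5] grip 0.189 79.4 q [ 0.41 -0.41  1.93 -0.    1.63 -1.29]
[-0.0019, 0.0006, -0.002] -0.0005
```

View pics/t2.png

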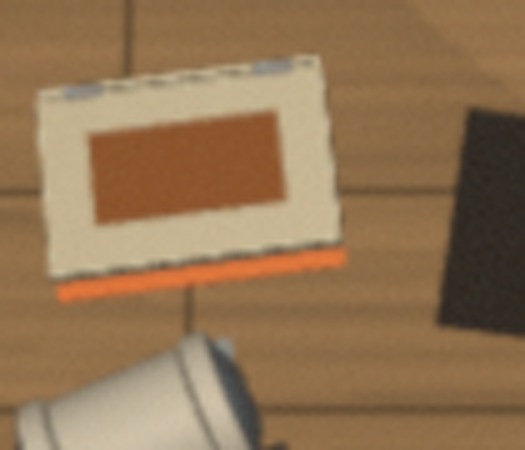

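View pics/s2.png

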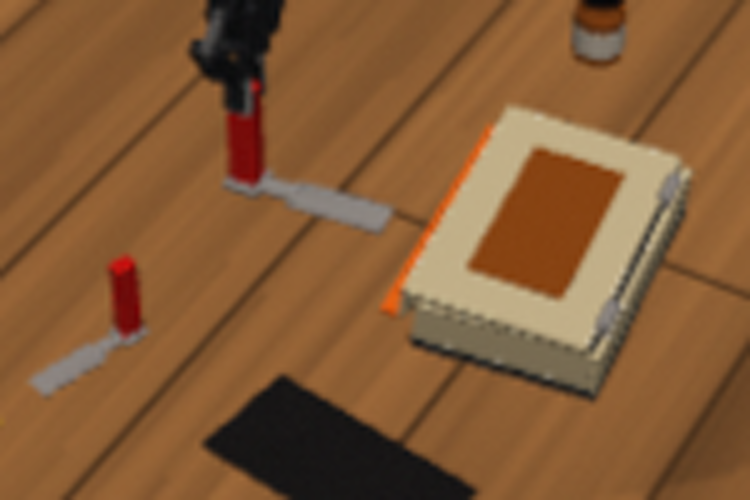

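```bash
cat > sp.py <<'E'
from look import *
from mv import st
def spat(roi,uz,n="scene"):
    "grey spatula outline cast at blade-top height; returns origin xy (mm), yaw deg"
    im=up(n,roi,6);hsv=cv2.cvtColor(im,cv2.COLOR_RGB2HSV)
    g=((hsv[...,1]<60)&(hsv[...,2]>95)).astype(np.uint8);nn,l,s,_=cv2.connectedComponentsWithStats(g)
    i=1+np.argmax(s[1:,4]);ys,xs=np.nonzero(l==i);P=plane(n,tofull(np.c_[xs,ys],roi),uz+.0025)
    r=wrect(P);yaw=r[3]-90 if r[3]>0 else r[3]+90
    d=np.array([np.cos(np.radians(yaw)),np.sin(np.radians(yaw))]);q=P[:,:2]@d*1000
    tip=r[0]+d*(np.max(q)-r[0]@d); print("spat rect",*r,"yaw",yaw,"tip",tip.round(1)); return tip,yaw
E
python3 - <<'E'
from sp import *
p,R,s=st(); spat((292,160,332,182),p[2]-.0619)
psi=np.arctan2(-R[1,0],-R[0,0]);print("exp tip",(p[:2]*1000+120*np.array([np.cos(psi),np.sin(psi)])).round(1),np.degrees(psi))
for n,roi,rl in(("top",(222,160,285,212),(222,198,290,218)),("scene",(328,145,395,205),(322,150,352,196))):
    im=up(n,roi);run(n,"patch",roi,lambda i:mask(i,8,16,150,90),.053,im)
    g=im.min(2);print(n,np.percentile(g,[50,80,95]))
    run(n,"covertop",roi,lambda i:(i.min(2)>125).astype(np.uint8),.053,im)
    q=tofull(hullpts(mask(up(n,rl),5,18,160,140)),rl); e=q[np.argmin(q[:,1])],q[np.argmax(q[:,1])],q[np.argmin(q[:,0])],q[np.argmax(q[:,0])]
    print("lip ext",np.round(e,2).tolist(),(plane(n,e,.024)[:,:2]*1000).round(1).tolist())
E
```

```text
spat rect [416.2 201.4] 31.5 134.7 -82.02 yaw 7.980000000000004 tip [483.  210.8]
exp tip [484.9 210.7] 7.376850044293558
patch top [582.9 217.7] 129.5 220.6 7.17
top [ 81. 144. 147.]
covertop top [614.3 229.3] 149.4 226.7 7.4
lip ext [[234.42, 197.58], [227.58, 215.08], [225.92, 212.42], [283.75, 206.75]] [[580.3, 301.8], [510.4, 326.4], [521.0, 333.4], [543.2, 106.2]]
patch scene [619.6 243. ] 268.2 335.0 29.74
scene [ 54. 132. 136.]
covertop scene [612.3 229.2] 154.5 226.7 6.61
lip ext [[323.92, 149.58], [331.08, 195.42], [321.58, 195.42], [351.42, 185.58]] [[407.1, 315.3], [561.3, 101.2], [531.4, 83.6], [601.4, 184.9]]
```

The scene camera agrees with the robot: the blade tip reads (483,211) against an expected (485,211). Next I slide the tip under the lip and follow its arc up.

>>> jog_arm(motion=[[1,[-0.05,0.003,0],0],[1,[-0.1,0.007,0],0],[1,[-0.14,0.007,0],0],[1,[-0.167,0.007,0],0],[1,[-0.167,0.007,0],0],[1,[-0.167,0.007,0],0]])

```text
time: 11.6
tool_pos: [0.4149, 0.2039, 0.0711]
tool_rot: [[-0.992, -0.129, -0.001], [-0.129, 0.992, -0.0], [0.001, -0.0, -1.0]]
contact_force: [-0.1, 0.7, -0.9]
grip_width: 0.189
grasp_force: 79.4
```

>>> jog_arm(motion=[[1,[0,0,-0.033],0],[1,[0.007,0,-0.083],0],[1,[0.009,0,-0.133],0],[1,[0.006,0,-0.183],0],[1,[-0.0025,0,-0.232],0],[1,[-0.0155,0,-0.28],0],[1,[-0.033,0,-0.327],0],[1,[-0.033,0,-0.327],0]])

```text
time: 12.4
tool_pos: [0.4264, 0.2057, 0.1729]
tool_rot: [[-0.992, -0.129, 0.005], [-0.129, 0.992, 0.002], [-0.005, 0.001, -1.0]]
contact_force: [0.5, -0.8, -0.9]
grip_width: 0.188
grasp_force: 79.4
```

```bash
python3 -c "
from mv import *
u=np.array([.9917,.1288]);hp=np.array([.6808,.2383])
tcp=lambda th:(*(hp+u*(-.1475*np.cos(th)-.028*np.sin(th)-.120)),.05+.1475*np.sin(th)-.028*np.cos(th)+.0594,7.4)
rel([tcp(t) for t in (.6,.7,.8,.9,1,1.1,1.2,1.3,1.34)])
crop('scene',(250,110,400,230),5,'pics/s3.png')"
```

```text
t 12.40 tcp [0.4264 0.2057 0.1729] psi 7.39 F [ 0.5 -0.8 -0.9] grip 0.188 79.4 q [ 0.38 -0.26  1.63  0.    1.77 -1.32]
[0.0036, -0.0016, 0.0111] -0.0001
[-0.0187, -0.0016, -0.0336] -0.0001
[-0.0454, -0.0016, -0.076] -0.0001
[-0.0762, -0.0016, -0.1154] -0.0001
[-0.1107, -0.0016, -0.1516] -0.0001
[-0.1487, -0.0016, -0.1841] -0.0001
[-0.1898, -0.0016, -0.2127] -0.0001
[-0.2335, -0.0016, -0.2371] -0.0001
[-0.2516, -0.0016, -0.2456] -0.0001
```

View pics/s3.png

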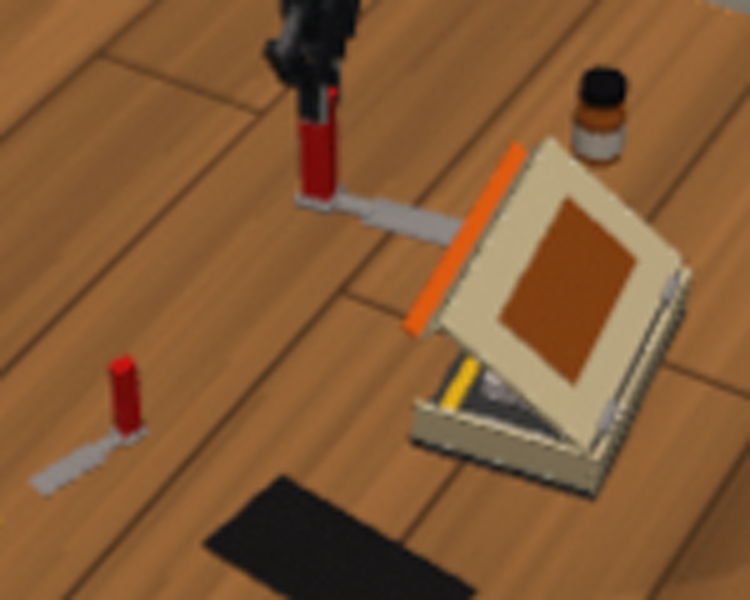

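The cover is about 0.6 rad open with the tip under the lip at (455,228). I'll continue up the arc.

>>> jog_arm(motion=[[1,[-0.019,-0.0016,-0.034],0],[1,[-0.045,-0.0016,-0.076],0],[1,[-0.076,-0.0016,-0.115],0],[1,[-0.111,-0.0016,-0.152],0],[1,[-0.149,-0.0016,-0.184],0],[1,[-0.19,-0.0016,-0.213],0],[1,[-0.2335,-0.0016,-0.237],0],[1,[-0.2516,-0.0016,-0.2456],0],[1,[-0.2516,-0.0016,-0.2456],0]])

```text
time: 13.35
tool_pos: [0.4989, 0.2144, 0.2426]
tool_rot: [[-0.992, -0.129, -0.004], [-0.129, 0.992, -0.001], [0.004, -0.0, -1.0]]
contact_force: [-5.5, -1.0, -1.0]
grip_width: 0.187
grasp_force: 79.4
```

```bash
python3 -c "
from mv import *
u=np.array([.9917,.1288]);hp=np.array([.6808,.2383])
tcp=lambda th:(*(hp+u*(-.1475*np.cos(th)-.028*np.sin(th)-.120)),.05+.1475*np.sin(th)-.028*np.cos(th)+.0594,7.4)
rel([tcp(t) for t in (1.3,1.34,1.38)])"
```

```text
t 13.35 tcp [0.4989 0.2144 0.2426] psi 7.41 F [-5.5 -1.  -1. ] grip 0.187 79.4 q [ 0.34 -0.05  1.32  0.    1.88 -1.36]
[0.0098, 0.0008, -0.0049] 0.0003
[-0.0083, 0.0008, -0.0134] 0.0003
[-0.0267, 0.0008, -0.0212] 0.0003
```

>>> jog_arm(motion=[[1,[-0.01,0,0],0],[1,[-0.02,0,0],0],[1,[-0.02,0,0],0]])

```text
time: 13.65
tool_pos: [0.5031, 0.2153, 0.2422]
tool_rot: [[-0.991, -0.13, -0.007], [-0.13, 0.992, -0.001], [0.007, 0.0, -1.0]]
contact_force: [-9.4, -1.3, 0.7]
grip_width: 0.195
grasp_force: 79.3
```

>>> jog_arm(motion=[[1,[0.05,0,0.01],0],[1,[0.18,0,0.02],0],[1,[0.3,0,0.02],0],[1,[0.4,0,0.02],0],[1,[0.4,0,0.02],0]])

```text
time: 14.15
tool_pos: [0.3846, 0.1998, 0.2378]
tool_rot: [[-0.991, -0.13, 0.002], [-0.13, 0.991, 0.001], [-0.002, 0.001, -1.0]]
contact_force: [-0.1, 0.1, -0.3]
grip_width: 0.19
grasp_force: 79.0
```

```bash
python3 -c "
from mv import *
crop('scene',(250,60,420,210),4.5,'pics/s4.png');rel([])"
```

```text
t 14.20 tcp [0.3861 0.1999 0.2376] psi 7.45 F [ 1.1  0.3 -1.3] grip 0.186 79.0 q [ 0.4  -0.35  1.58 -0.    1.9  -1.3 ]
```

View pics/s4.png

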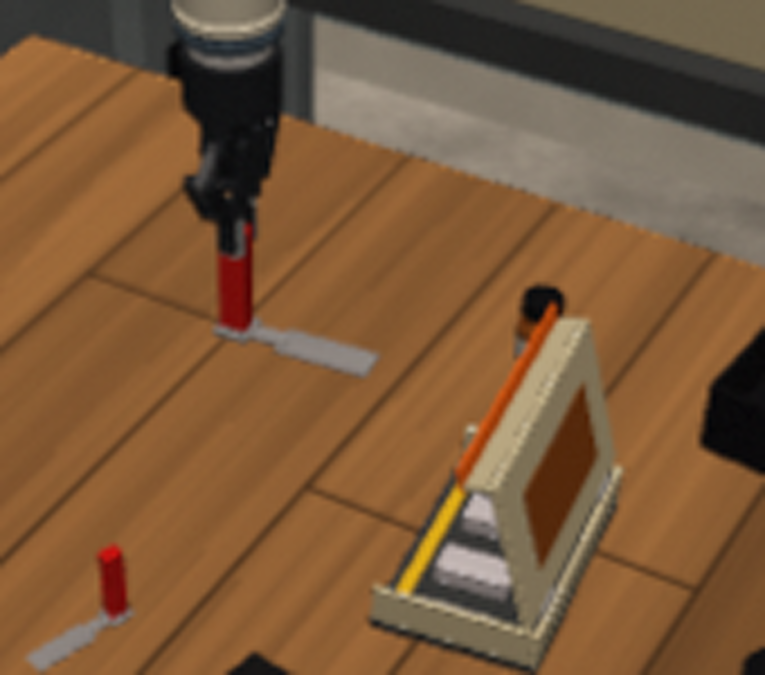

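The cover stands at its stop (force rising against it, (545,400) in the crop upright), and the box shows empty bays. Next I measure the rack gaps from the ribs.

```bash
python3 - <<'E'
from look import *
for n,roi in(("top",(334,172,404,206)),("scene",(262,232,330,304))):
    im=up(n,roi,8);hsv=cv2.cvtColor(im,cv2.COLOR_RGB2HSV)
    g=((hsv[...,1]<70)&(hsv[...,2]>130)).astype(np.uint8);nn,l,s,_=cv2.connectedComponentsWithStats(g)
    for i in range(1,nn):
        if s[i,4]>250: ys,xs=np.nonzero(l==i);print(n,s[i,4]//36,*wrect(plane(n,tofull(np.c_[xs,ys],roi),.028)))
    b=mask(im,105,125,110,40);nn,l,s,_=cv2.connectedComponentsWithStats(b)
    for i in range(1,nn):
        if s[i,4]>300: ys,xs=np.nonzero(l==i);print(n,"blue",s[i,4]//36,*wrect(plane(n,tofull(np.c_[xs,ys],roi),.010)))
    gg=grn(im)
    for nm,sl in(("b2",0),("b0",1)):
        m=gg.copy(); h=m.shape[1]//2 if n=="top" else m.shape[0]//2
        if n=="top": m[:,h:]=0 if sl==0 else m[:,h:]; m[:,:h]=m[:,:h] if sl==0 else 0
        else: m[h:]=0 if sl==0 else m[h:]; m[:h]=m[:h] if sl==0 else 0
        if sl==1: pass
        print(n,nm,*wrect(plane(n,tofull(hullpts(m),roi),.031)))
    crop(n,(0,0,im.shape[1],im.shape[0]),1,f"pics/rk_{n}.png",im)
a=cv2.imread('pics/rk_top.png');b=cv2.imread('pics/rk_scene.png');h=max(a.shape[0],b.shape[0]);f=lambda i:cv2.copyMakeBorder(i,0,h-i.shape[0],0,0,0)
cv2.imwrite('pics/rk.png',cv2.resize(np.hstack([f(a),f(b)]),None,fx=.9,fy=.9))
E
```

```text
top 40 [ 625.1 -327.8] 11.3 63.7 -86.18
top 27 [ 650.1 -295.9] 13.1 36.7 4.04
top 103 [ 619.7 -257.1] 27.4 67.3 -85.27
top 114 [ 614.9 -195.7] 28.8 67.9 -84.11
top 26 [ 639.2 -153.4] 12.6 37.0 6.64
top 38 [ 609.4 -124.8] 11.6 64.9 -84.57
top blue 194 [ 616. -227.] 74.1 213.9 4.13
top b2 [ 609.2 -155.9] 46.6 59.7 -83.35
top b0 [ 620.1 -295.9] 47.4 61.3 -86.76
scene 15 [ 599.4 -127.8] 17.2 43.4 -64.62
scene 25 [ 631.9 -150.3] 10.0 37.7 7.95
scene 136 [ 613.3 -199.5] 29.3 64.9 -84.86
scene 118 [ 617.8 -259.4] 23.2 65.5 -85.73
scene 29 [ 642.2 -293.4] 10.0 35.8 3.29
scene 60 [ 622.7 -331.3] 11.5 65.1 -86.31
scene blue 392 [ 616.9 -232.1] 79.1 222.3 4.05
scene b2 [ 610.3 -159. ] 53.4 62.5 -83.24
scene b0 [ 621.  -299.1] 53.4 63.7 -86.95
```

View pics/rk.png

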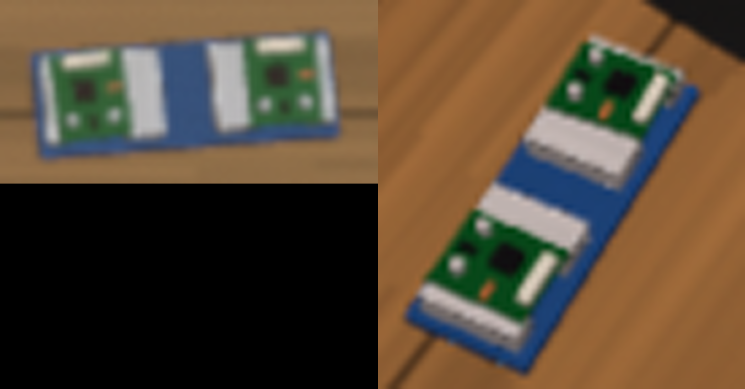

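```bash
python3 -c "
from mv import *
rel([(.413,.01,.2376,5),(.4407,-.1731,.2376,4.1)])"
```

```text
t 15.00 tcp [0.3869 0.1998 0.2371] psi 7.40 F [ 0.6  0.7 -1.7] grip 0.188 79.0 q [ 0.4  -0.34  1.58 -0.    1.9  -1.3 ]
[-0.0047, -0.6386, -0.0018] 0.0532
[-0.0177, -1.2557, -0.0018] 0.0732
```

>>> jog_arm(motion=[[1,[0,-0.08,0],0.01],[1,[-0.002,-0.22,0],0.03],[1,[-0.003,-0.36,0],0.05],[1,[-0.005,-0.5,0],0.06],[1,[-0.006,-0.62,0],0.073],[1,[-0.008,-0.75,0],0.073],[1,[-0.01,-0.88,0],0.073],[1,[-0.014,-0.98,0],0.073],[1,[-0.014,-0.98,0],0.073]])

```text
time: 15.9
tool_pos: [0.4289, -0.0942, 0.2365]
tool_rot: [[-0.998, -0.067, -0.001], [-0.067, 0.998, -0.001], [0.001, -0.001, -1.0]]
contact_force: [0.6, 0.2, -2.6]
grip_width: 0.188
grasp_force: 79.1
```

```bash
python3 -c "
from mv import *
rel([(.4407,-.1731,.2376,4.1),(.4407,-.1731,.079,4.1)])"
```

```text
t 15.90 tcp [ 0.4289 -0.0942  0.2365] psi 3.84 F [ 0.6  0.2 -2.6] grip 0.188 79.1 q [-0.29 -0.33  1.58 -0.    1.9  -1.93]
[-0.0215, -0.2649, -0.0036] -0.0057
[-0.0215, -0.2649, 0.5251] -0.0057
```

>>> jog_arm(motion=[[1,[-0.01,-0.13,0.05],-0.0057],[1,[-0.0215,-0.265,0.15],-0.0057],[1,[-0.0215,-0.265,0.27],-0.0057],[1,[-0.0215,-0.265,0.39],-0.0057],[1,[-0.0215,-0.265,0.48],-0.0057],[1,[-0.0215,-0.265,0.525],-0.0057],[1,[-0.0215,-0.265,0.525],-0.0057],[1,[-0.0215,-0.265,0.525],-0.0057]])

```text
time: 16.7
tool_pos: [0.4418, -0.1699, 0.081]
tool_rot: [[-0.997, -0.077, 0.002], [-0.077, 0.997, -0.001], [-0.002, -0.001, -1.0]]
contact_force: [0.7, -0.3, -1.0]
grip_width: 0.186
grasp_force: 79.3
```

```bash
python3 - <<'E'
from sp import *
from mv import rel
rel([])
p,R,s=st();psi=np.arctan2(-R[1,0],-R[0,0]);tip=p[:2]+.12*np.array([np.cos(psi),np.sin(psi)]);uv=proj("scene",[*tip,p[2]-.0594])[0];print(uv)
h=proj("scene",[*p[:2],p[2]-.0594])[0];lo=np.minimum(uv,h).astype(int)-8;hi=np.maximum(uv,h).astype(int)+9
roi=(*lo.tolist(),*hi.tolist());print(roi);print("exp",tip*1000);spat(roi,p[2]-.0619)
crop("scene",(220,190,330,310),5,"pics/s5.png")
E
```

```text
t 16.70 tcp [ 0.4418 -0.1699  0.081 ] psi 4.40 F [ 0.7 -0.3 -1. ] grip 0.186 79.3 q [-0.44 -0.24  1.78  0.    1.61 -2.09]
[292.26295672 244.28164364]
(253, 224, 301, 253)
exp [ 561.40652298 -160.65042615]
spat rect [ 490.9 -168.1] 30.0 136.3 -86.97 yaw 3.030000000000001 tip [ 558.9 -164.5]
```

View pics/s5.png

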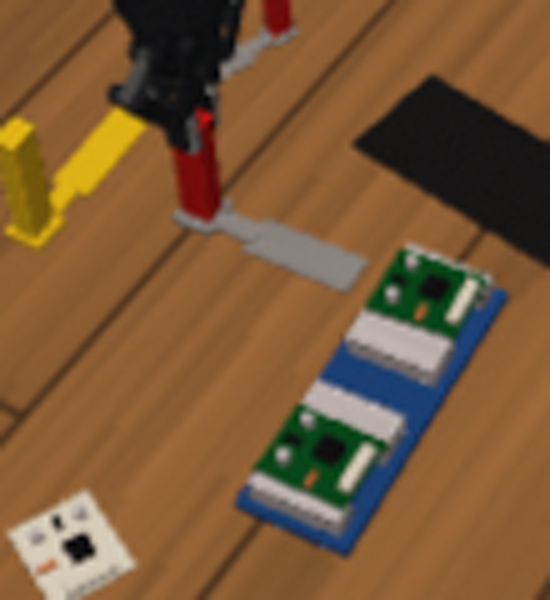

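```bash
python3 - <<'E'
from sp import *
from mv import rel
for _ in range(3): spat((253,224,301,253),.0171)
p,R,s=st();psi=np.arctan2(-R[1,0],-R[0,0]);print((p[:2]+.12*np.array([np.cos(psi),np.sin(psi)]))*1000)
u=np.array([.9974,.0715]);f=p[:2]+.092*u
rel([(*f,.079,4.1)])
E
```

```text
spat rect [ 489.7 -167.7] 30.3 136.4 -86.88 yaw 3.1200000000000045 tip [ 557.8 -164. ]
spat rect [ 489.7 -168.2] 30.0 136.4 -86.61 yaw 3.3900000000000006 tip [ 557.8 -164.2]
spat rect [ 489.7 -168.2] 29.9 136.5 -86.72 yaw 3.280000000000001 tip [ 557.8 -164.3]
[ 560.72981829 -160.86302521]
t 17.95 tcp [ 0.4411 -0.17    0.0796] psi 4.37 F [ 0.3 -0.7 -1.1] grip 0.19 79.3 q [-0.44 -0.24  1.78  0.    1.6  -2.09]
[-0.3067, -0.0014, 0.0019] 0.006
```

The picture shows the blade level, in line with bay 2 and in front of the board ((360,270) in the crop). I'll slide it in.

>>> jog_arm(motion=[[1,[-0.03,-0.002,0],-0.011],[1,[-0.08,-0.002,0],-0.011],[1,[-0.14,-0.002,0],-0.011],[1,[-0.2,-0.002,0],-0.011],[1,[-0.26,-0.002,0],-0.011],[1,[-0.307,-0.002,0],-0.011],[1,[-0.307,-0.002,0],-0.011],[1,[-0.307,-0.002,0],-0.011]])

```text
time: 18.75
tool_pos: [0.5331, -0.1636, 0.0792]
tool_rot: [[-0.996, -0.085, -0.001], [-0.085, 0.996, 0.0], [0.001, 0.0, -1.0]]
contact_force: [-0.3, -1.2, -1.0]
grip_width: 0.187
grasp_force: 79.3
```

```bash
python3 - <<'E'
from look import *
from mv import rel
rel([])
run("scene","b2",(288,228,324,264),grn,.031)
crop("scene",(255,200,335,270),6,"pics/s6.png")
E
```

```text
t 18.75 tcp [ 0.5331 -0.1636  0.0792] psi 4.89 F [-0.3 -1.2 -1. ] grip 0.187 79.3 q [-0.36 -0.01  1.57 -0.    1.58 -2.01]
b2 scene [ 609.7 -159. ] 53.6 64.1 -82.86
```

View pics/s6.png

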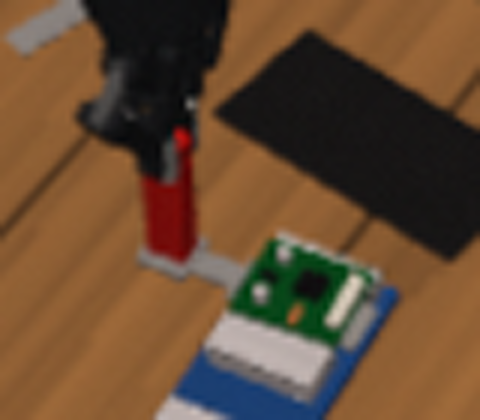

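The board is undisturbed, with the tip just showing behind it at (360,325). I'll lift.

>>> jog_arm(motion=[[1,[0,0,-0.01],0],[1,[0,0,-0.02],0],[1,[0,0,-0.03],0],[1,[0,0,-0.04],0],[1,[0,0,-0.06],0],[1,[0,0,-0.09],0],[1,[0,0,-0.13],0],[1,[0,0,-0.17],0],[1,[0,0,-0.2],0],[1,[0,0,-0.2],0]])

```text
time: 20.1
tool_pos: [0.5339, -0.164, 0.1421]
tool_rot: [[-0.996, -0.085, 0.004], [-0.085, 0.996, -0.001], [-0.003, -0.002, -1.0]]
contact_force: [-0.1, 0.3, -1.7]
grip_width: 0.184
grasp_force: 79.3
```

```bash
python3 - <<'E'
from look import *
from mv import rel
u=np.array([.9917,.1288]);v=np.array([-.1288,.9917]);bay=np.array([.6114,.2293])+.068*v
h=bay-.08*u; print(bay,h)
rel([(.45,-.17,.14,5),(.42,.1,.14,6),(*(h-.12*u),.14,7.4),(*h,.14,7.4)])
run("scene","b2",(280,210,324,264),grn,.081)
E
```

```text
[0.6026416 0.2967356] [0.5233056 0.2864316]
t 20.10 tcp [ 0.5339 -0.164   0.1421] psi 4.86 F [-0.1  0.3 -1.7] grip 0.184 79.3 q [-0.36 -0.03  1.47 -0.    1.69 -2.01]
[0.2804, 0.0037, 0.0071] -0.003
[0.3037, 0.9089, 0.0071] -0.0252
[0.3075, 1.4812, 0.0071] -0.0563
[-0.0921, 1.4989, 0.0071] -0.0563
b2 scene [ 609.3 -157.8] 57.9 63.9 -82.56
```

>>> jog_arm(motion=[[1,[0.004,0.02,0],0],[1,[0.013,0.06,0],0],[1,[0.025,0.12,0],-0.005],[1,[0.042,0.2,0],-0.01],[1,[0.06,0.29,0],-0.015],[1,[0.079,0.38,0],-0.02],[1,[0.098,0.47,0],-0.025],[1,[0.116,0.56,0],-0.03],[1,[0.133,0.64,0],-0.035],[1,[0.146,0.7,0],-0.04]])

```text
time: 21.4
tool_pos: [0.4702, 0.0446, 0.1398]
tool_rot: [[-0.993, -0.118, 0.0], [-0.118, 0.993, 0.001], [-0.001, 0.001, -1.0]]
contact_force: [0.1, -0.4, -2.5]
grip_width: 0.188
grasp_force: 79.3
```

>>> jog_arm(motion=[[1,[0.013,0.06,0],0],[1,[0.028,0.14,0],-0.005],[1,[0.046,0.23,0],-0.01],[1,[0.066,0.33,0],-0.016],[1,[0.086,0.43,0],-0.016],[1,[0.106,0.53,0],-0.016],[1,[0.126,0.63,0],-0.016],[1,[0.14,0.7,0],-0.016],[1,[0.15,0.75,0],-0.016],[1,[0.156,0.78,0],-0.016]])

```text
time: 22.4
tool_pos: [0.3962, 0.2707, 0.1396]
tool_rot: [[-0.991, -0.131, -0.0], [-0.131, 0.991, 0.001], [0.0, 0.001, -1.0]]
contact_force: [1.2, 0.0, -1.2]
grip_width: 0.186
grasp_force: 79.3
```

```bash
python3 - <<'E'
from look import *
from sp import st
from mv import rel
u=np.array([.9917,.1288]);v=np.array([-.1288,.9917]);h=np.array([.5233056,.2864316])
rel([(*(h-.12*u),.14,7.4),(*h,.14,7.4)])
p,R,s=st();b=p[:2]+.08*u;uv=proj("scene",[*b,.0857])[0].astype(int)
r=run("scene","b2",(uv[0]-22,uv[1]-20,uv[0]+22,uv[1]+20),grn,p[2]-.0619+.0055);print("blade mid",b*1000)
E
```

```text
t 22.40 tcp [0.3962 0.2707 0.1396] psi 7.53 F [ 1.2  0.  -1.2] grip 0.186 79.3 q [ 0.53 -0.24  1.67  0.    1.71 -1.17]
[-0.0271, -0.0026, -0.0012] 0.003
[-0.4271, -0.0035, -0.0012] 0.003
b2 scene [474.5 275. ] 53.3 63.1 -79.51
blade mid [475.48955309 280.98429668]
```

```bash
python3 - <<'E'
from sp import *
from mv import rel
rel([])
p,R,s=st();psi=np.arctan2(-R[1,0],-R[0,0]);u=np.array([np.cos(psi),np.sin(psi)])
uv=proj("scene",[*(p[:2]+.05*u),.08])[0].astype(int);print(uv, proj("scene",[*(p[:2]+.12*u),p[2]-.0594]),proj("scene",[*(p[:2]+.0*u),p[2]-.0594]))
im=mean("scene",6);crop("scene",(uv[0]-50,uv[1]-45,uv[0]+50,uv[1]+40),7,"pics/s7.png",im);print(uv-[50,45])
E
```

```text
t 22.70 tcp [0.398  0.2683 0.1396] psi 7.34 F [ 0.8  0.9 -2.1] grip 0.188 79.3 q [ 0.52 -0.24  1.67 -0.    1.71 -1.18]
[327 147] [[344.61495735 151.97686331]] [[316.01410872 144.28056762]]
[277 102]
```

View pics/s7.png

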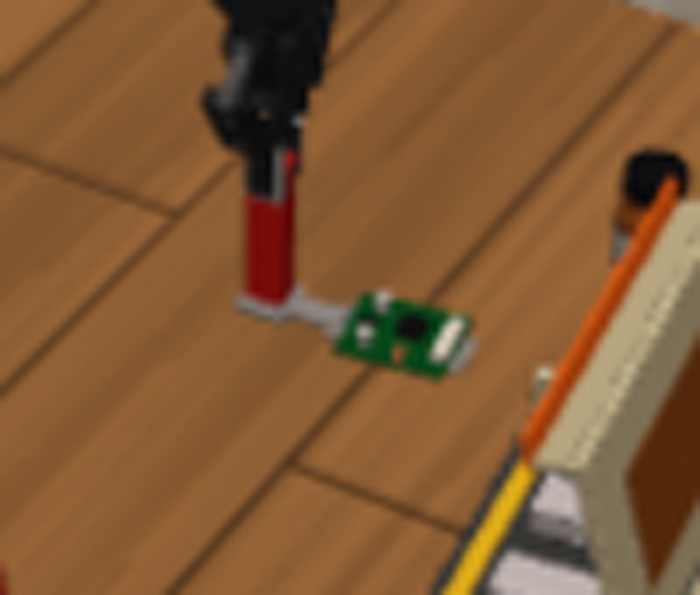

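The board rides flat on the blade, with the tip showing ahead of it at (465,355). I'll measure its offset from the blade numerically.

```bash
cat > bd.py <<'E'
from sp import *
from mv import rel
def board_on_blade(k=10):
    "board centre in the spatula frame (origin handle axis), from the scene picture; spatula pose by robot"
    p,R,s=st();psi=np.arctan2(-R[1,0],-R[0,0]);u=np.array([np.cos(psi),np.sin(psi)]);v=np.array([-u[1],u[0]]);z=p[2]-.0619
    uv=proj("scene",[*(p[:2]+.05*u),z])[0].astype(int);roi=(uv[0]-32,uv[1]-22,uv[0]+32,uv[1]+24)
    im=up("scene",roi,k);hsv=cv2.cvtColor(im,cv2.COLOR_RGB2HSV)
    L=lambda P:np.c_[(P[:,:2]-p[:2])@u,(P[:,:2]-p[:2])@v]*1000
    B=plane("scene",tofull(hullpts(grn(im),400),roi),z+.0055);(c,wh,a)=cv2.minAreaRect(L(B).astype(np.float32));print("board local",np.round(c,1),np.round(wh,1),round(a,2))
    g=((hsv[...,1]<60)&(hsv[...,2]>95)).astype(np.uint8);nn,l,S,_=cv2.connectedComponentsWithStats(g)
    for i in range(1,nn):
        if S[i,4]>120:
            ys,xs=np.nonzero(l==i);q=L(plane("scene",tofull(np.c_[xs,ys],roi),z+.0025));print(" grey",S[i,4]//36,"x",np.percentile(q[:,0],[1,99]).round(1),"y",np.percentile(q[:,1],[1,99]).round(1))
            for a0 in range(-20,130,10):
                w=q[(q[:,0]>=a0)&(q[:,0]<a0+10)]
                if len(w)>30: print("   x",a0,"y",np.percentile(w[:,1],[2,98]).round(1))
if __name__=="__main__": rel([]);board_on_blade()
E
python3 bd.py
```

```text
t 23.00 tcp [0.3981 0.2686 0.1396] psi 7.34 F [ 0.4 -0.8 -2. ] grip 0.191 79.3 q [ 0.52 -0.24  1.67 -0.    1.71 -1.18]Traceback (most recent call last):
  File "bd.py", line 17, in <module>
    if __name__=="__main__": rel([]);board_on_blade()
                                     ~~~~~~~~~~~~~~^^
  File "bd.py", line 7, in board_on_blade
    im=up("scene",roi,k);hsv=cv2.cvtColor(im,cv2.COLOR_RGB2HSV)
  File "h.py", line 32, in up
    x0,y0,x1,y1=roi; return cv2.resize(mean(n,k)[y0:y1,x0:x1],None,fx=K,fy=K,interpolation=cv2.INTER_CUBIC)
                                       ~~~~^^^^^
  File "h.py", line 18, in mean
    def mean(n,k=4): return np.mean([grab_frame(n).astype(float) for _ in range(k)],0).astype(np.uint8)
                                     ~~~~~~~~~~^^^
ValueError: 200 camera calls are used up
```

Camera calls are exhausted, so I'll work from the saved pictures and the robot's own pose from here.

```bash
cat > off.py <<'E'
import h; from look import *
def go(fn,org,k,p,psi,zoff=.0619,lift=True):
    h.K=k;im=cv2.imread(fn)[:,:,::-1].copy();hsv=cv2.cvtColor(im,cv2.COLOR_RGB2HSV);p=np.array(p);z=p[2]-zoff
    psi=np.radians(psi);u=np.array([np.cos(psi),np.sin(psi)]);v=np.array([-u[1],u[0]]);tf=lambda q:h.tofull(q,org)
    L=lambda P:np.c_[(P[:,:2]-p[:2])@u,(P[:,:2]-p[:2])@v]*1000
    n0=proj("scene",[*(p[:2]+.05*u),z])[0]
    g0=grn(im) if lift else 0*grn(im);n,l,S,ce=cv2.connectedComponentsWithStats(g0)
    if lift:
        i=1+np.argmax(S[1:,4]);B=plane("scene",tf(hullpts((l==i).astype(np.uint8),1)),z+.0055);(c,wh,a)=cv2.minAreaRect(L(B).astype(np.float32));print("board local",np.round(c,1),np.round(wh,1),round(a,2))
    g=((hsv[...,1]<60)&(hsv[...,2]>95)).astype(np.uint8);nn,l,S,_=cv2.connectedComponentsWithStats(g)
    for i in range(1,nn):
        ys,xs=np.nonzero(l==i);q=L(plane("scene",tf(np.c_[xs,ys]),z+.0025))
        if S[i,4]>80 and abs(q.mean(0)[1])<40 and -40<q.mean(0)[0]<140:
            print(" grey",S[i,4]//k**2)
            for a0 in range(-30,140,10):
                w=q[(q[:,0]>=a0)&(q[:,0]<a0+10)]
                if len(w)>30: print("   x",a0,"y",np.percentile(w[:,1],[2,98]).round(1))
E
python3 - <<'E'
from off import *
print("carry");go("pics/s7.png",(277,102),7,(.398,.2683,.1396),7.34)
print("rack pre");go("pics/s5.png",(220,190),5,(.4411,-.17,.0796),4.37,lift=False)
print("box pre");go("pics/s2.png",(250,130),5,(.3659,.1953,.0714),7.38,lift=False)
E
```

```text
carry
board local [77.6 -4.5] [64.3 53.6] 3.11
 grey 39
   x -20 y [-15.   -7.3]
   x -10 y [-16.4  -8.5]
   x 0 y [-16.   12.6]
   x 10 y [-11.5   9.4]
   x 20 y [-9.7  6.1]
   x 30 y [-14.    7.1]
   x 40 y [-17.2   8.8]
 grey 4
   x 50 y [14.4 27.8]
 grey 27
   x 90 y [-12.5  23.1]
   x 100 y [-14.1  22.5]
   x 110 y [-18.3   8.2]
 grey 4
   x 50 y [-13.7  -2. ]
rack pre
 grey 208
   x -20 y [-14.5  -7.6]
   x -10 y [-15.4  -7.9]
   x 0 y [-14.5  14.3]
   x 10 y [-9.3  9.6]
   x 20 y [-7.9  6.7]
   x 30 y [-12.3   9.3]
   x 40 y [-15.4  12.1]
   x 50 y [-15.6  11.9]
   x 60 y [-15.7  11.6]
   x 70 y [-15.9  11.8]
   x 80 y [-16.4  11.4]
   x 90 y [-16.   11.6]
   x 100 y [-16.7  11.1]
   x 110 y [-15.7  10.9]
box pre
 grey 132
   x -20 y [-15.8  -8.5]
   x -10 y [-17. -10.]
   x 0 y [-17.    9.1]
   x 10 y [-14.1   8.9]
   x 20 y [-10.1   5.3]
   x 30 y [-13.1   7.4]
   x 40 y [-16.5   9.9]
   x 50 y [-16.9  10.4]
   x 60 y [-17.6  11.3]
   x 70 y [-16.7  11.5]
   x 80 y [-16.7  11.2]
   x 90 y [-17.   11.3]
   x 100 y [-17.4  10.6]
   x 110 y [-17.3  10.2]
```

```bash
python3 - <<'E'
import h; from look import *
h.K=5;im=cv2.imread("pics/s2.png")[:,:,::-1].copy();hsv=cv2.cvtColor(im,cv2.COLOR_RGB2HSV)
g=((hsv[...,1]<60)&(hsv[...,2]>95)).astype(np.uint8);nn,l,s,ce=cv2.connectedComponentsWithStats(g)
for i in range(1,nn):
    if s[i,4]>800:
        ys,xs=np.nonzero(l==i);print(s[i],ce[i]/5+[250,130],*wrect(plane("scene",h.tofull(np.c_[xs,ys],(250,130)),.012)))
# box features in this picture, robot TCP (.3659,.1953,.0714)
b=(im.min(2)>125).astype(np.uint8);nn,l,s,ce=cv2.connectedComponentsWithStats(b);i=1+np.argmax(s[1:,4]);ys,xs=np.nonzero(l==i)
q=h.tofull(hullpts((l==i).astype(np.uint8)),(250,130));print("cover scene",*wrect(plane("scene",q,.053)))
h.K=5;t=cv2.imread("pics/t2.png")[:,:,::-1].copy();b=(t.min(2)>125).astype(np.uint8);b[300:]=0
q=h.tofull(hullpts(b,500),(215,155));print("cover top",*wrect(plane("top",q,.053)))
# top: visible blade tip near (225,345)
hs=cv2.cvtColor(t,cv2.COLOR_RGB2HSV);print(t[335:365:6,205:245:6].tolist()[0:5])
# mat in two pictures
m=(im.max(2)<75).astype(np.uint8);print("lip top",*wrect(plane("top",h.tofull(hullpts(mask(t,5,18,175,160)[240:305],200)+[0,240],(215,155)),.026)))
E
```

```text
[575  31  48  27 831] [369.58965102 138.93766546] [528.6 489.1] 34.8 40.1 -61.83
[ 226  173  165   59 3305] [314.47195159 170.44157337] [416.3 198.8] 30.6 134.2 -82.43
[592 290  34  49 807] [371.75613383 193.18736059] [678.1 202.3] 15.9 52.9 8.62
[  33  330  112   64 1820] [265.62868132 202.57868132] [368.5 -30.9] 20.5 92.7 -18.01
cover scene [607.8 228.5] 143.5 228.1 7.29
cover top [614.3 229. ] 149.3 226.9 7.13
[[[128, 110, 86], [142, 112, 79], [148, 118, 83], [149, 122, 90], [149, 119, 86], [151, 117, 81], [148, 113, 74]], [[121, 110, 95], [111, 97, 81], [136, 123, 106], [144, 136, 121], [145, 130, 110], [145, 115, 82], [146, 112, 74]], [[138, 130, 114], [91, 88, 81], [107, 107, 101], [133, 133, 126], [141, 134, 121], [145, 119, 90], [143, 109, 72]], [[158, 149, 129], [100, 97, 87], [78, 76, 75], [97, 97, 94], [127, 123, 114], [140, 116, 91], [139, 107, 70]], [[176, 165, 143], [126, 119, 107], [76, 76, 74], [74, 75, 73], [96, 91, 85], [125, 103, 79], [138, 106, 71]]]
lip top [532.  219.6] 12.9 223.4 7.26
```

```bash
python3 - <<'E'
from mv import rel
rel([(.523,.2883,.14,6.0),(.523,.2883,.078,6.0)])
E
```

```text
t 23.10 tcp [0.398  0.2687 0.1395] psi 7.36 F [-0.7  0.6 -2. ] grip 0.189 79.3 q [ 0.52 -0.24  1.67  0.    1.71 -1.18]
[-0.4217, 0.0113, -0.0016] 0.0302
[-0.4217, 0.0113, 0.2051] 0.0302
```

>>> jog_arm(motion=[[1,[-0.02,0.0,0],0.005],[1,[-0.06,0.001,0],0.01],[1,[-0.12,0.003,0],0.02],[1,[-0.19,0.005,0],0.03],[1,[-0.26,0.008,0],0.03],[1,[-0.33,0.01,0],0.03],[1,[-0.385,0.011,0],0.03],[1,[-0.415,0.011,0],0.03],[1,[-0.422,0.011,0],0.03],[1,[-0.422,0.011,0],0.03]])

```text
time: 24.1
tool_pos: [0.5229, 0.2884, 0.1393]
tool_rot: [[-0.994, -0.105, -0.001], [-0.105, 0.994, -0.0], [0.001, -0.0, -1.0]]
contact_force: [0.0, 0.6, -1.0]
grip_width: 0.188
grasp_force: 79.2
```

>>> jog_arm(motion=[[1,[0,0,0.01],0],[1,[0,0,0.03],0],[1,[0,0,0.05],0],[1,[0,0,0.08],0],[1,[0,0,0.1],0],[1,[0,0,0.12],0],[1,[0,0,0.13],0],[1,[0,0,0.13],0]])

```text
time: 24.9
tool_pos: [0.5227, 0.2883, 0.0998]
tool_rot: [[-0.994, -0.105, -0.001], [-0.105, 0.994, -0.0], [0.001, -0.0, -1.0]]
contact_force: [-0.6, 0.5, -1.9]
grip_width: 0.187
grasp_force: 79.2
```

```bash
python3 - <<'E'
from mv import rel
rel([(.523,.2883,.078,6.0)])
E
```

```text
t 24.90 tcp [0.5227 0.2883 0.0998] psi 6.03 F [-0.6  0.5 -1.9] grip 0.187 79.2 q [ 0.45  0.09  1.43  0.    1.62 -1.23]
[-0.001, -0.0002, 0.0727] 0.0007
```

>>> jog_arm(motion=[[1,[0,0,0.01],0],[1,[0,0,0.02],0],[1,[0,0,0.03],0],[1,[0,0,0.04],0],[1,[0,0,0.04],0]])

```text
time: 25.4
tool_pos: [0.5228, 0.2883, 0.0879]
tool_rot: [[-0.994, -0.105, -0.001], [-0.105, 0.994, -0.0], [0.001, -0.0, -1.0]]
contact_force: [0.5, -0.8, -1.8]
grip_width: 0.188
grasp_force: 79.2
```

>>> jog_arm(motion=[[1,[0,0,0.01],0],[1,[0,0,0.02],0],[1,[0,0,0.03],0],[1,[0,0,0.035],0],[1,[0,0,0.035],0]])

```text
time: 25.9
tool_pos: [0.5228, 0.2884, 0.0776]
tool_rot: [[-0.994, -0.105, -0.001], [-0.105, 0.994, -0.0], [0.001, -0.0, -1.0]]
contact_force: [-0.4, -0.0, -1.9]
grip_width: 0.187
grasp_force: 79.2
```

>>> jog_arm(motion=[[1,[0,0.007,0],0],[1,[0,0.013,0],0],[1,[0,0.013,0],0],[1,[0,0.013,0],0]])

```text
time: 26.3
tool_pos: [0.5228, 0.291, 0.0781]
tool_rot: [[-0.995, -0.104, 0.0], [-0.104, 0.995, -0.003], [0.0, -0.003, -1.0]]
contact_force: [-1.1, -4.9, -1.2]
grip_width: 0.186
grasp_force: 79.5
```

>>> jog_arm(motion=[[1,[0,-0.013,0],0],[1,[0,-0.02,0],0],[1,[0,-0.027,0],0],[1,[0,-0.027,0],0],[1,[0,-0.027,0],0]])

```text
time: 26.8
tool_pos: [0.5234, 0.2844, 0.0781]
tool_rot: [[-0.994, -0.105, 0.0], [-0.105, 0.994, 0.0], [-0.0, 0.0, -1.0]]
contact_force: [0.3, 0.0, -2.5]
grip_width: 0.186
grasp_force: 79.3
```

>>> jog_arm(motion=[[1,[0,-0.005,0],0],[1,[0,-0.005,0],0],[1,[0,-0.005,0],0]])

```text
time: 27.1
tool_pos: [0.5236, 0.2829, 0.0781]
tool_rot: [[-0.994, -0.105, -0.0], [-0.105, 0.994, 0.0], [0.0, 0.0, -1.0]]
contact_force: [-0.4, 0.2, -1.4]
grip_width: 0.189
grasp_force: 79.3
```

>>> jog_arm(motion=[[1,[0,-0.005,0],0],[1,[0,-0.005,0],0],[1,[0,-0.005,0],0]])

```text
time: 27.4
tool_pos: [0.5236, 0.2818, 0.0782]
tool_rot: [[-0.994, -0.106, -0.0], [-0.106, 0.994, 0.001], [-0.0, 0.001, -1.0]]
contact_force: [-0.4, 3.1, 0.1]
grip_width: 0.19
grasp_force: 79.4
```

>>> jog_arm(motion=[[1,[0,-0.005,0],0],[1,[0,-0.005,0],0],[1,[0,-0.005,0],0]])

```text
time: 27.7
tool_pos: [0.5237, 0.2807, 0.0782]
tool_rot: [[-0.994, -0.106, -0.0], [-0.106, 0.994, 0.002], [-0.0, 0.002, -1.0]]
contact_force: [-2.7, 4.9, -1.2]
grip_width: 0.192
grasp_force: 79.7
```

>>> jog_arm(motion=[[1,[0,0.015,0],0],[1,[0,0.029,0],0],[1,[0,0.029,0],0],[1,[0,0.029,-0.015],0],[1,[0,0.029,-0.03],0],[1,[0,0.029,-0.042],0],[1,[0,0.025,-0.05],0],[1,[0,0.021,-0.05],0],[1,[0,0.021,-0.05],0]])

```text
time: 28.6
tool_pos: [0.5233, 0.2858, 0.093]
tool_rot: [[-0.994, -0.105, 0.0], [-0.105, 0.994, -0.0], [-0.0, -0.0, -1.0]]
contact_force: [-0.1, -0.5, -2.4]
grip_width: 0.187
grasp_force: 79.3
```

>>> jog_arm(motion=[[1,[0,0,0.01],0],[1,[0,0,0.02],0],[1,[0,0,0.03],0],[1,[0,0,0.04],0],[1,[0,0,0.05],0],[1,[0,0,0.05],0],[1,[0,0,0.05],0]])

```text
time: 29.3
tool_pos: [0.5232, 0.2861, 0.0779]
tool_rot: [[-0.994, -0.105, -0.0], [-0.105, 0.994, -0.0], [0.0, -0.0, -1.0]]
contact_force: [-0.4, 0.4, -1.5]
grip_width: 0.189
grasp_force: 79.3
```

```bash
python3 - <<'E'
from mv import rel
rel([(.523-.12*.9917,.2858-.12*.1288,.078,6.0)])
E
```

```text
t 29.30 tcp [0.5232 0.2861 0.0779] psi 6.04 F [-0.4  0.4 -1.5] grip 0.189 79.3 q [ 0.44  0.1   1.46 -0.    1.59 -1.23]
[0.4006, -0.0103, -0.0003] 0.0008
```

>>> jog_arm(motion=[[1,[0.04,-0.001,0],0],[1,[0.1,-0.0025,0],0],[1,[0.17,-0.004,0],0],[1,[0.25,-0.0064,0],0],[1,[0.33,-0.0085,0],0],[1,[0.4,-0.01,0],0],[1,[0.4,-0.01,-0.1],0],[1,[0.4,-0.06,-0.25],0],[1,[0.4,-0.16,-0.4],0],[1,[0.4,-0.3,-0.5],0]])

```text
time: 30.3
tool_pos: [0.413, 0.1886, 0.2283]
tool_rot: [[-0.994, -0.108, 0.004], [-0.108, 0.994, 0.002], [-0.004, 0.001, -1.0]]
contact_force: [0.8, -0.8, -0.8]
grip_width: 0.188
grasp_force: 79.4
```

```bash
python3 - <<'E'
from mv import rel
rel([(.42,-.08,.235,5),(.4495,-.3096,.235,4.6)])
E
```

```text
t 30.30 tcp [0.413  0.1886 0.2283] psi 6.20 F [ 0.8 -0.8 -0.8] grip 0.188 79.4 q [ 0.35 -0.3   1.56  0.    1.87 -1.33]
[0.0736, -0.8925, -0.0223] 0.0267
[0.0585, -1.664, -0.0223] 0.0356
```

>>> jog_arm(motion=[[1,[0.01,-0.14,-0.01],0.005],[1,[0.02,-0.28,-0.02],0.01],[1,[0.035,-0.42,-0.02],0.02],[1,[0.05,-0.56,-0.02],0.025],[1,[0.06,-0.7,-0.02],0.03],[1,[0.07,-0.83,-0.02],0.035],[1,[0.07,-0.95,-0.02],0.035],[1,[0.07,-1,-0.02],0.035],[1,[0.07,-1,-0.02],0.035]])

```text
time: 31.2
tool_pos: [0.4234, -0.1142, 0.2308]
tool_rot: [[-0.997, -0.074, -0.0], [-0.074, 0.997, -0.001], [0.0, -0.001, -1.0]]
contact_force: [0.3, -0.4, -1.3]
grip_width: 0.189
grasp_force: 79.3
```

```bash
python3 - <<'E'
from mv import rel
rel([(.4495,-.3096,.235,4.6),(.4495,-.3096,.079,4.6)])
E
```

```text
t 31.20 tcp [ 0.4234 -0.1142  0.2308] psi 4.25 F [ 0.3 -0.4 -1.3] grip 0.189 79.3 q [-0.34 -0.34  1.59 -0.    1.89 -1.99]
[-0.0384, -0.656, -0.0139] -0.0077
[-0.0384, -0.656, 0.5061] -0.0077
```

>>> jog_arm(motion=[[1,[-0.008,-0.14,0],-0.008],[1,[-0.016,-0.28,0],-0.008],[1,[-0.024,-0.42,0],-0.008],[1,[-0.032,-0.55,0.02],-0.008],[1,[-0.038,-0.63,0.1],-0.008],[1,[-0.038,-0.656,0.22],-0.008],[1,[-0.038,-0.656,0.35],-0.008],[1,[-0.038,-0.656,0.45],-0.008],[1,[-0.038,-0.656,0.506],-0.008],[1,[-0.038,-0.656,0.506],-0.008]])

```text
time: 32.2
tool_pos: [0.4491, -0.3054, 0.0757]
tool_rot: [[-0.996, -0.085, -0.005], [-0.085, 0.996, 0.004], [0.004, 0.004, -1.0]]
contact_force: [-0.3, 0.5, -1.8]
grip_width: 0.186
grasp_force: 79.3
```

>>> jog_arm(motion=[[1,[0,0,0],0],[1,[0,0,0],0],[1,[0,0,0],0]])

```text
time: 32.5
tool_pos: [0.4512, -0.308, 0.0811]
tool_rot: [[-0.996, -0.084, 0.003], [-0.084, 0.996, -0.002], [-0.002, -0.002, -1.0]]
contact_force: [0.0, 0.8, -1.2]
grip_width: 0.187
grasp_force: 79.3
```

```bash
python3 - <<'E'
from mv import rel
rel([(.4495,-.3096,.079,4.6),(.5442,-.302,.079,4.6)])
E
```

```text
t 32.50 tcp [ 0.4512 -0.308   0.0811] psi 4.84 F [ 0.   0.8 -1.2] grip 0.187 79.3 q [-0.66 -0.04  1.6   0.    1.58 -2.32]
[0.006, -0.0049, 0.0069] 0.0053
[-0.3107, -0.0063, 0.0069] 0.0053
```

>>> jog_arm(motion=[[1,[-0.03,-0.005,0.006],0.005],[1,[-0.08,-0.005,0.006],0.005],[1,[-0.12,-0.0055,0.006],0.005],[1,[-0.15,-0.0055,0.006],0.005],[1,[-0.15,-0.0055,0.006],0.005],[1,[-0.15,-0.0055,0.006],0.005]])

```text
time: 33.1
tool_pos: [0.4952, -0.3054, 0.077]
tool_rot: [[-0.997, -0.08, -0.001], [-0.08, 0.997, 0.0], [0.001, 0.0, -1.0]]
contact_force: [-0.1, -0.3, -0.8]
grip_width: 0.191
grasp_force: 79.4
```

>>> jog_arm(motion=[[1,[0,0.006,0],0],[1,[0,0.012,0],0],[1,[0,0.012,0],0],[1,[0,0.012,0],0]])

```text
time: 33.5
tool_pos: [0.4946, -0.302, 0.0773]
tool_rot: [[-0.997, -0.08, -0.0], [-0.08, 0.997, -0.0], [0.0, -0.0, -1.0]]
contact_force: [-0.7, -1.0, -1.2]
grip_width: 0.188
grasp_force: 79.4
```

>>> jog_arm(motion=[[1,[0,-0.012,0],0],[1,[0,-0.018,0],0],[1,[0,-0.024,0],0],[1,[0,-0.024,0],0],[1,[0,-0.024,0],0]])

```text
time: 34.0
tool_pos: [0.4955, -0.3091, 0.0771]
tool_rot: [[-0.997, -0.08, -0.0], [-0.08, 0.997, 0.0], [0.0, 0.0, -1.0]]
contact_force: [-0.2, 0.1, -1.4]
grip_width: 0.187
grasp_force: 79.4
```

>>> jog_arm(motion=[[1,[0,0.008,0],0],[1,[-0.02,0.011,0],0],[1,[-0.06,0.011,0],0],[1,[-0.11,0.011,0],0],[1,[-0.15,0.011,0],0],[1,[-0.164,0.011,0],0],[1,[-0.164,0.011,0],0],[1,[-0.164,0.011,0],0]])

```text
time: 34.8
tool_pos: [0.5441, -0.3018, 0.077]
tool_rot: [[-0.997, -0.08, -0.001], [-0.08, 0.997, 0.0], [0.001, 0.0, -1.0]]
contact_force: [0.2, -0.6, -1.0]
grip_width: 0.191
grasp_force: 79.4
```

>>> jog_arm(motion=[[1,[0,0,-0.01],0],[1,[0,0,-0.02],0],[1,[0,0,-0.03],0],[1,[0,0,-0.04],0],[1,[0,0,-0.06],0],[1,[0,0,-0.09],0],[1,[0,0,-0.13],0],[1,[0,0,-0.17],0],[1,[0,0,-0.21],0],[1,[0,0,-0.21],0]])

```text
time: 35.8
tool_pos: [0.5453, -0.3024, 0.1436]
tool_rot: [[-0.997, -0.08, 0.004], [-0.08, 0.997, -0.003], [-0.004, -0.003, -1.0]]
contact_force: [0.5, 0.5, -1.0]
grip_width: 0.185
grasp_force: 79.5
```

```bash
python3 - <<'E'
from mv import rel
import numpy as np
u=np.array([.9917,.1288]);v=np.array([-.1288,.9917]);bay2=np.array([.6026,.2967])-np.array([-.1288,.9917])*.0024
bay0=bay2-.136*v; h=bay0-.08*u; print(bay2,bay0,h)
rel([(*(h-.13*u),.14,7.4)])
E
```

```text
[0.60290912 0.29431992] [0.62042592 0.15944872] [0.54108992 0.14914472]
t 35.80 tcp [ 0.5453 -0.3024  0.1436] psi 4.60 F [ 0.5  0.5 -1. ] grip 0.185 79.5 q [-0.56  0.15  1.29 -0.    1.7  -2.21]
[0.3263, 1.4804, 0.012] -0.0623
```

>>> jog_arm(motion=[[1,[0.004,0.02,0],0],[1,[0.013,0.06,0],0],[1,[0.026,0.12,0],-0.005],[1,[0.044,0.2,0],-0.01],[1,[0.064,0.29,0],-0.015],[1,[0.084,0.38,0],-0.02],[1,[0.104,0.47,0],-0.025],[1,[0.124,0.56,0],-0.03],[1,[0.141,0.64,0],-0.035],[1,[0.154,0.7,0],-0.04]])

```text
time: 36.8
tool_pos: [0.4801, -0.0939, 0.1393]
tool_rot: [[-0.994, -0.113, -0.001], [-0.113, 0.994, 0.001], [0.001, 0.001, -1.0]]
contact_force: [-0.3, -0.1, -2.0]
grip_width: 0.188
grasp_force: 79.4
```

>>> jog_arm(motion=[[1,[0.013,0.06,0],0],[1,[0.03,0.14,0],-0.005],[1,[0.05,0.23,0],-0.01],[1,[0.072,0.33,0],-0.02],[1,[0.094,0.43,0],-0.022],[1,[0.116,0.53,0],-0.022],[1,[0.138,0.63,0],-0.022],[1,[0.154,0.7,0],-0.022],[1,[0.165,0.75,0],-0.022],[1,[0.172,0.78,0],-0.022]])

```text
time: 37.8
tool_pos: [0.4026, 0.132, 0.1394]
tool_rot: [[-0.991, -0.13, -0.001], [-0.13, 0.991, 0.0], [0.001, 0.0, -1.0]]
contact_force: [1.2, 1.0, -2.0]
grip_width: 0.19
grasp_force: 79.4
```

>>> jog_arm(motion=[[1,[0,0,0],0],[1,[0,0,0],0],[1,[0,0,0],0]])

```text
time: 38.1
tool_pos: [0.4042, 0.13, 0.14]
tool_rot: [[-0.992, -0.128, -0.0], [-0.128, 0.992, -0.0], [0.0, -0.0, -1.0]]
contact_force: [-0.7, -0.2, -1.5]
grip_width: 0.189
grasp_force: 79.4
```

```bash
python3 - <<'E'
from mv import rel
rel([(.5409,.1506,.14,7.4),(.5409,.1506,.1,7.4)])
E
```

```text
t 38.10 tcp [0.4042 0.13   0.14  ] psi 7.33 F [-0.7 -0.2 -1.5] grip 0.189 79.4 q [ 0.23 -0.4   1.79 -0.    1.74 -1.47]
[-0.4608, 0.0099, 0.0001] -0.0015
[-0.4608, 0.0099, 0.1334] -0.0015
```

>>> jog_arm(motion=[[1,[-0.02,0.0,0],0],[1,[-0.06,0.001,0],0],[1,[-0.12,0.003,0],0],[1,[-0.2,0.005,0],0],[1,[-0.28,0.007,0],0],[1,[-0.36,0.009,0],0],[1,[-0.42,0.01,0],0],[1,[-0.45,0.01,0],0],[1,[-0.461,0.01,0],0],[1,[-0.461,0.01,0],0]])

```text
time: 39.1
tool_pos: [0.5409, 0.1511, 0.1399]
tool_rot: [[-0.992, -0.128, -0.001], [-0.128, 0.992, -0.0], [0.001, -0.0, -1.0]]
contact_force: [-0.2, 0.4, -1.6]
grip_width: 0.19
grasp_force: 79.4
```

>>> jog_arm(motion=[[1,[0,0,0.01],0],[1,[0,0,0.03],0],[1,[0,0,0.06],0],[1,[0,0,0.09],0],[1,[0,0,0.12],0],[1,[0,0,0.14],0],[1,[0,0,0.16],0],[1,[0,0,0.18],0],[1,[0,0,0.2],0],[1,[0,0,0.206],0]])

```text
time: 40.1
tool_pos: [0.5406, 0.1513, 0.0776]
tool_rot: [[-0.992, -0.129, -0.001], [-0.129, 0.992, -0.0], [0.001, -0.0, -1.0]]
contact_force: [0.1, 0.9, -1.9]
grip_width: 0.185
grasp_force: 79.4
```

>>> jog_arm(motion=[[1,[0,0.006,0],0],[1,[0,0.012,0],0],[1,[0,0.012,0],0],[1,[0,0.012,0],0]])

```text
time: 40.5
tool_pos: [0.5405, 0.1543, 0.0785]
tool_rot: [[-0.992, -0.128, 0.0], [-0.128, 0.992, -0.001], [-0.0, -0.001, -1.0]]
contact_force: [0.3, -4.1, -1.8]
grip_width: 0.191
grasp_force: 79.3
```

>>> jog_arm(motion=[[1,[0,-0.012,0],0],[1,[0,-0.018,0],0],[1,[0,-0.024,0],0],[1,[0,-0.024,0],0],[1,[0,-0.024,0],0]])

```text
time: 41.0
tool_pos: [0.5413, 0.1479, 0.0785]
tool_rot: [[-0.992, -0.129, 0.0], [-0.129, 0.992, 0.0], [-0.0, 0.0, -1.0]]
contact_force: [-0.5, 0.1, -1.6]
grip_width: 0.191
grasp_force: 79.4
```

>>> jog_arm(motion=[[1,[0,0.006,0],0],[1,[0.04,0.006,0],0],[1,[0.1,0.006,0],0],[1,[0.18,0.006,0],0],[1,[0.26,0.006,0],0],[1,[0.34,0.006,0],0],[1,[0.41,0.006,0],0],[1,[0.46,0.006,-0.05],0],[1,[0.46,0.006,-0.15],0],[1,[0.46,0.006,-0.25],0]])

```text
time: 42.0
tool_pos: [0.4033, 0.132, 0.1539]
tool_rot: [[-0.992, -0.129, -0.001], [-0.129, 0.992, 0.0], [0.001, 0.0, -1.0]]
contact_force: [0.7, -0.1, -1.1]
grip_width: 0.191
grasp_force: 79.4
```

```bash
python3 - <<'E'
from mv import rel,st
import numpy as np
u=np.array([.9917,.1288]);v=np.array([-.1288,.9917]);hp=np.array([.6808,.2383])-.0024*v
print("hinge",hp,st()[2]["ft_torque"])
# shutting: spatula yaw 7.4-90, blade points -v; contact edge on -u side. handle at +52.5v..: blade from handle 40..120 along -v
def tcp(th,r,off=.015): # underside -u edge at contact
    c=hp+u*(-r*np.cos(th)+.003*np.sin(th)+off)+.05*v
    return (*c,.05+r*np.sin(th)+.003*np.cos(th)+.0619,7.4-90)
for t in(1.3,1.2,1,.8,.6,.4,.2,0): print(t,np.round(tcp(t,.125),4),np.hypot(*tcp(t,.125)[:2]).round(3))
rel([])
E
```

```text
hinge [0.68110912 0.23591992] [ 0.01841179  0.03400845 -0.01057265]
1.3 [  0.6593   0.2835   0.2331 -82.6   ] 0.718
1.2 [  0.6474   0.282    0.2295 -82.6   ] 0.706
1 [  0.6251   0.2791   0.2187 -82.6   ] 0.685
0.8 [  0.6053   0.2765   0.2037 -82.6   ] 0.665
0.6 [  0.5889   0.2744   0.185  -82.6   ] 0.65
0.4 [  0.5765   0.2728   0.1633 -82.6   ] 0.638
0.2 [  0.5686   0.2717   0.1397 -82.6   ] 0.63
0 [  0.5656   0.2713   0.1149 -82.6   ] 0.627
t 42.00 tcp [0.4033 0.132  0.1539] psi 7.41 F [ 0.7 -0.1 -1.1] grip 0.191 79.4 q [ 0.24 -0.4   1.77  0.    1.77 -1.46]
```

```bash
python3 - <<'E'
from mv import rel
rel([(.42,.19,.3,-37),(.45,.256,.3,-82.6)])
E
```

```text
t 42.00 tcp [0.4033 0.132  0.1539] psi 7.41 F [ 0.7 -0.1 -1.1] grip 0.191 79.4 q [ 0.24 -0.4   1.77  0.    1.77 -1.46]
[-0.08, 0.1847, -0.4868] 0.9869
[-0.2076, 0.3899, -0.4868] 2.0002
```

>>> jog_arm(motion=[[1,[0,0.02,-0.12],0.1],[1,[0,0.05,-0.25],0.27],[1,[-0.02,0.09,-0.37],0.45],[1,[-0.04,0.13,-0.46],0.63],[1,[-0.06,0.16,-0.487],0.81],[1,[-0.08,0.185,-0.487],0.98],[1,[-0.08,0.185,-0.487],0.98]])

```text
time: 42.7
tool_pos: [0.4211, 0.1909, 0.2995]
tool_rot: [[-0.802, 0.598, 0.0], [0.598, 0.802, 0.0], [0.0, 0.0, -1.0]]
contact_force: [-0.4, -0.1, -1.4]
grip_width: 0.187
grasp_force: 79.5
```

```bash
python3 - <<'E'
from mv import rel
rel([(.45,.256,.3,-82.6)])
E
```

```text
t 42.70 tcp [0.4211 0.1909 0.2995] psi -36.71 F [-0.4 -0.1 -1.4] grip 0.187 79.5 q [ 0.35 -0.24  1.38  0.    1.99 -0.58]
[0.0526, 0.2315, -0.0015] 1.0198
```

>>> jog_arm(motion=[[1,[0.01,0.04,0],0.15],[1,[0.02,0.08,0],0.32],[1,[0.03,0.12,0],0.5],[1,[0.04,0.17,0],0.68],[1,[0.05,0.21,0],0.86],[1,[0.053,0.23,0],1],[1,[0.053,0.23,0],1]])

```text
time: 43.4
tool_pos: [0.4492, 0.255, 0.2987]
tool_rot: [[-0.147, 0.989, -0.001], [0.989, 0.147, -0.001], [-0.0, -0.001, -1.0]]
contact_force: [-0.8, 0.2, -1.6]
grip_width: 0.186
grasp_force: 79.5
```

```bash
python3 - <<'E'
from mv import rel
rel([(.672,.286,.3,-82.6),(.676,.286,.236,-82.6)])
E
```

```text
t 43.40 tcp [0.4492 0.255  0.2987] psi -81.54 F [-0.8  0.2 -1.6] grip 0.186 79.5 q [ 0.45 -0.1   1.26  0.    1.98  0.3 ]
[-0.007, 0.7497, -0.0044] 0.0237
[-0.009, 0.7629, 0.209] 0.0237
```

>>> jog_arm(motion=[[1,[0,0.08,-0.005],0.024],[1,[0,0.2,-0.005],0.024],[1,[-0.003,0.32,-0.005],0.024],[1,[-0.005,0.44,-0.005],0.024],[1,[-0.006,0.56,-0.005],0.024],[1,[-0.008,0.68,-0.005],0.024],[1,[-0.009,0.765,-0.005],0.024],[1,[-0.009,0.775,-0.005],0.024],[1,[-0.009,0.775,-0.005],0.024]])

```text
time: 44.3
tool_pos: [0.6802, 0.285, 0.2991]
tool_rot: [[-0.128, 0.992, -0.003], [0.992, 0.128, -0.001], [-0.001, -0.003, -1.0]]
contact_force: [-0.1, -0.1, -1.0]
grip_width: 0.187
grasp_force: 79.5
```

```bash
python3 - <<'E'
from mv import rel
rel([(.679,.286,.3,-82.6),(.679,.286,.236,-82.6)])
E
```

```text
t 44.30 tcp [0.6802 0.285  0.2991] psi -82.63 F [-0.1 -0.1 -1. ] grip 0.187 79.5 q [ 0.35  0.58  0.47 -0.    2.09  0.22]
[0.0038, -0.0035, -0.0029] -0.0007
[0.0038, -0.0035, 0.2104] -0.0007
```

>>> jog_arm(motion=[[1,[0.004,0,0.08],0],[1,[0.004,0,0.15],0],[1,[0.004,0,0.21],0],[1,[0.004,0,0.21],0]])

```text
time: 44.7
tool_pos: [0.6776, 0.2864, 0.2361]
tool_rot: [[-0.128, 0.992, -0.004], [0.992, 0.128, -0.001], [-0.001, -0.004, -1.0]]
contact_force: [0.4, 0.2, -2.4]
grip_width: 0.191
grasp_force: 79.5
```

```bash
cat > arc.py <<'E'
from mv import *
u=np.array([.9917,.1288]);v=np.array([-.1288,.9917]);hp=np.array([.6811,.2359])
def tcp(th,r=.125,off=.015):
    c=hp+u*(-r*np.cos(th)+.003*np.sin(th)+off)+.05*v; return (*c,.05+r*np.sin(th)+.003*np.cos(th)+.0619,-82.6)
E
python3 - <<'E'
from arc import *
rel([tcp(t) for t in (1.3,1.2,1.1,1,.9,.8,.7,.6,.5)])
E
```

```text
t 44.70 tcp [0.6776 0.2864 0.2361] psi -82.64 F [ 0.4  0.2 -2.4] grip 0.191 79.5 q [0.35 0.51 0.69 0.   1.95 0.23]
[-0.0018, -0.0619, 0.0099] -0.0009
[-0.0018, -0.1018, 0.0221] -0.0009
[-0.0018, -0.1402, 0.0382] -0.0009
[-0.0018, -0.1768, 0.058] -0.0009
[-0.0019, -0.2113, 0.0815] -0.0009
[-0.0019, -0.2432, 0.1082] -0.0009
[-0.0019, -0.2723, 0.138] -0.0009
[-0.0019, -0.2983, 0.1705] -0.0009
[-0.0019, -0.321, 0.2055] -0.0009
```

>>> jog_arm(motion=[[1,[0,-0.062,0.01],0],[1,[0,-0.102,0.022],0],[1,[0,-0.14,0.038],0],[1,[0,-0.177,0.058],0],[1,[0,-0.211,0.0815],0],[1,[0,-0.243,0.108],0],[1,[0,-0.272,0.138],0],[1,[0,-0.298,0.17],0]])

```text
time: 45.5
tool_pos: [0.5904, 0.2756, 0.1902]
tool_rot: [[-0.128, 0.992, 0.004], [0.992, 0.128, 0.002], [0.001, 0.004, -1.0]]
contact_force: [0.0, -0.3, -1.9]
grip_width: 0.187
grasp_force: 79.6
```

```bash
python3 - <<'E'
from arc import *
rel([tcp(t) for t in (.6,.5,.4,.3,.2,.1,0)])
E
```

```text
t 45.50 tcp [0.5904 0.2756 0.1902] psi -82.67 F [ 0.  -0.3 -1.9] grip 0.187 79.6 q [ 0.38  0.22  1.12 -0.    1.79  0.26]
[-0.0036, -0.0055, 0.0174] -0.0016
[-0.0037, -0.0281, 0.0524] -0.0016
[-0.0037, -0.0471, 0.0895] -0.0016
[-0.0037, -0.0623, 0.1282] -0.0016
[-0.0037, -0.0736, 0.1683] -0.0016
[-0.0037, -0.0808, 0.2094] -0.0016
[-0.0037, -0.0839, 0.2509] -0.0016
```

>>> jog_arm(motion=[[1,[0,-0.028,0.052],0],[1,[0,-0.047,0.09],0],[1,[0,-0.062,0.128],0],[1,[0,-0.074,0.168],0],[1,[0,-0.081,0.2],0],[1,[0,-0.081,0.2],0]])

```text
time: 46.1
tool_pos: [0.566, 0.2724, 0.1271]
tool_rot: [[-0.127, 0.992, -0.0], [0.992, 0.127, -0.0], [-0.0, -0.001, -1.0]]
contact_force: [-0.1, -0.2, -2.1]
grip_width: 0.188
grasp_force: 79.5
```

>>> jog_arm(motion=[[1,[0,-0.002,0.025],0],[1,[0,-0.003,0.05],0],[1,[0,-0.003,0.055],0],[1,[0,-0.003,0.055],0],[1,[0,-0.003,0.055],0]])

```text
time: 46.6
tool_pos: [0.5673, 0.2733, 0.1147]
tool_rot: [[-0.126, 0.992, 0.006], [0.992, 0.126, 0.003], [0.002, 0.006, -1.0]]
contact_force: [-1.7, 1.1, 12.6]
grip_width: 0.19
grasp_force: 81.2
```

```bash
python3 - <<'E'
from arc import *
rel([tcp(0)])
E
```

```text
t 46.60 tcp [0.5673 0.2733 0.1147] psi -82.77 F [-1.7  1.1 12.6] grip 0.19 81.2 q [0.39 0.17 1.32 0.   1.65 0.27]
[-0.0059, -0.0066, -0.0007] -0.0038
```

>>> jog_arm(motion=[[1,[0,0,0.01],0],[1,[0,0,0.01],0],[1,[0,0,0.01],0]])

```text
time: 46.9
tool_pos: [0.5677, 0.2735, 0.1145]
tool_rot: [[-0.126, 0.992, 0.008], [0.992, 0.126, 0.003], [0.002, 0.008, -1.0]]
contact_force: [-4.8, 1.3, 21.3]
grip_width: 0.185
grasp_force: 82.6
```

>>> jog_arm(motion=[[1,[0,0,-0.03],0],[1,[0,0,-0.1],0],[1,[0,0,-0.25],0],[1,[0,0,-0.35],0],[1,[0,0,-0.35],0]])

```text
time: 47.4
tool_pos: [0.5678, 0.2731, 0.219]
tool_rot: [[-0.125, 0.992, 0.009], [0.992, 0.125, 0.004], [0.003, 0.01, -1.0]]
contact_force: [0.4, 0.0, -0.7]
grip_width: 0.193
grasp_force: 79.6
```

```bash
python3 - <<'E'
from mv import rel
rel([(.55,.1,.22,-45),(.53,-.012,.22,-8.5)])
E
```

```text
t 47.40 tcp [0.5678 0.2731 0.219 ] psi -82.79 F [ 0.4  0.  -0.7] grip 0.193 79.6 q [0.39 0.17 1.14 0.   1.83 0.27]
[-0.5651, -0.1313, -0.0034] -0.8398
[-0.9271, -0.2443, -0.0034] -1.6509
```

>>> jog_arm(motion=[[1,[-0.08,-0.02,0],-0.12],[1,[-0.18,-0.04,0],-0.28],[1,[-0.28,-0.065,0],-0.44],[1,[-0.38,-0.09,0],-0.6],[1,[-0.48,-0.11,0],-0.76],[1,[-0.56,-0.13,0],-0.84],[1,[-0.56,-0.13,0],-0.84]])

```text
time: 48.1
tool_pos: [0.5481, 0.098, 0.2113]
tool_rot: [[-0.705, 0.709, -0.001], [0.709, 0.705, -0.001], [0.0, -0.002, -1.0]]
contact_force: [0.1, -0.6, -1.0]
grip_width: 0.185
grasp_force: 79.5
```

```bash
python3 - <<'E'
from mv import rel
rel([(.5256,-.0143,.12,-8.45)])
E
```

```text
t 48.10 tcp [0.5481 0.098  0.2113] psi -45.13 F [ 0.1 -0.6 -1. ] grip 0.185 79.5 q [ 0.12 -0.02  1.35 -0.    1.82 -0.67]
[-0.2126, -0.3172, 0.3043] -0.8151
```

>>> jog_arm(motion=[[1,[-0.03,-0.05,0],-0.15],[1,[-0.08,-0.12,0],-0.31],[1,[-0.13,-0.2,0.02],-0.47],[1,[-0.18,-0.27,0.06],-0.63],[1,[-0.213,-0.317,0.14],-0.79],[1,[-0.213,-0.317,0.24],-0.815],[1,[-0.213,-0.317,0.304],-0.815],[1,[-0.213,-0.317,0.304],-0.815],[1,[-0.213,-0.317,0.304],-0.815]])

```text
time: 49.0
tool_pos: [0.5262, -0.011, 0.1209]
tool_rot: [[-0.989, 0.145, -0.001], [0.145, 0.989, 0.0], [0.001, 0.0, -1.0]]
contact_force: [-0.3, 0.1, -1.0]
grip_width: 0.193
grasp_force: 79.5
```

```bash
python3 - <<'E'
from mv import rel
rel([(.5256,-.0143,.067,-8.45)])
E
```

```text
t 49.00 tcp [ 0.5262 -0.011   0.1209] psi -8.32 F [-0.3  0.1 -1. ] grip 0.193 79.5 q [-0.09 -0.11  1.59  0.    1.66 -1.51]
[0.0003, -0.0112, 0.1797] 0.0028
```

>>> jog_arm(motion=[[1,[0,-0.011,0.05],0],[1,[0,-0.011,0.1],0],[1,[0,-0.011,0.15],0],[1,[0,-0.011,0.17],0],[1,[0,-0.011,0.18],0],[1,[0,-0.011,0.18],0],[1,[0,-0.011,0.18],0]])

```text
time: 49.7
tool_pos: [0.5263, -0.0149, 0.0678]
tool_rot: [[-0.989, 0.145, 0.001], [0.145, 0.989, -0.0], [-0.001, 0.0, -1.0]]
contact_force: [-0.3, 0.1, -1.4]
grip_width: 0.187
grasp_force: 79.6
```

>>> jog_arm(motion=[[1,[0,0,0.004],0],[1,[0,0,0.008],0],[1,[0,0,0.008],0],[1,[0,0,0.008],0]])

```text
time: 50.1
tool_pos: [0.5261, -0.0148, 0.0658]
tool_rot: [[-0.989, 0.145, 0.001], [0.145, 0.989, -0.0], [-0.001, 0.0, -1.0]]
contact_force: [-3.8, 0.5, 4.9]
grip_width: 0.183
grasp_force: 80.3
```

>>> jog_arm(motion=[[1,[0,0,-0.001],0],[-1,[0,0,-0.001],0],[-1,[0,0,-0.001],0],[-1,[0,0,-0.001],0],[-1,[0,0,-0.001],0],[-1,[0,0,-0.001],0],[-1,[0,0,-0.001],0],[-1,[0,0,-0.001],0],[-1,[0,0,-0.001],0],[-1,[0,0,-0.001],0]])

```text
time: 51.1
tool_pos: [0.5258, -0.0148, 0.0652]
tool_rot: [[-0.989, 0.145, 0.0], [0.145, 0.989, -0.0], [-0.0, -0.0, -1.0]]
contact_force: [0.4, -0.2, -0.1]
grip_width: 1.002
grasp_force: 0.0
```

>>> jog_arm(motion=[[-1,[0,0,-0.05],0],[-1,[0,0,-0.15],0],[-1,[0,0,-0.28],0],[-1,[0,0,-0.42],0],[-1,[0,0,-0.5],0],[-1,[0.1,0,-0.5],0],[-1,[0.25,0,-0.5],0],[-1,[0.4,0,-0.5],0],[-1,[0.4,0,-0.5],0]])

```text
time: 52.0
tool_pos: [0.4037, 0.0032, 0.2177]
tool_rot: [[-0.99, 0.144, 0.004], [0.144, 0.99, -0.0], [-0.004, 0.0, -1.0]]
contact_force: [0.8, -0.6, 1.5]
grip_width: 1.0
grasp_force: 0.0
```

```bash
python3 -c "
from mv import *
rel([])"
```

```text
t 52.00 tcp [0.4037 0.0032 0.2177] psi -8.28 F [ 0.8 -0.6  1.5] grip 1.0 0.0 q [-0.08 -0.44  1.69  0.    1.89 -1.5 ]
```

```bash
python3 -c "
from plant import job
print(job.finish_job())"
```

```text
the job is handed in; nothing more can be done
None
```

I handed the job in at about 52 s: cover opened to its stop, both boards placed in bays 2 and 0, cover pressed shut, and spatula stood back on its mat. I used up the 200 camera calls while carrying the first board, so everything after that was done by robot pose and contact force and was not checked by eye.

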